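Sort inlaid-table leg screws on thread gauges

TASK

First clear every wood offcut off the two thread gauges into the green waste bin. Then sort the wooden leg screws by thread pitch: lay each one in a free lane of the gauge whose teeth match its thread (blue gauge for coarse, red for fine), shank on the plain rest and head hanging out past it, so that the thread drops fully home between the teeth and the screw lies level. Leave the other things on the bench where they are.

Things in the scene. Friction and masses are not known exactly. Their poses are not given: they have to be found in the camera images.
- coarse1: wooden leg screw, brass square head, coarse thread: 6 rings at 14 mm pitch, 4 mm thick, 28 mm across. 180 mm long, 0.12 kg. Origin on the axis mid-shank, near the centre of mass (grip here); x along the axis to the threaded end. Head 28x28 mm, x -63 to -37; smooth shank 18 mm across, -37 to 37; thread 37 to 117, core 18 mm. Lies with its axis 14 mm up. May be absent
- coarse2: wooden leg screw, brass square head, coarse thread: 6 rings at 14 mm pitch, 4 mm thick, 28 mm across. 180 mm long, 0.12 kg. Origin on the axis mid-shank, near the centre of mass (grip here); x along the axis to the threaded end. Head 28x28 mm, x -63 to -37; smooth shank 18 mm across, -37 to 37; thread 37 to 117, core 18 mm. Lies with its axis 14 mm up. May be absent
- fine1: wooden leg screw, brass square head, fine thread: 9 rings at 9 mm pitch, 2.5 mm thick, 28 mm across. 180 mm long, 0.12 kg. Origin on the axis mid-shank, near the centre of mass (grip here); x along the axis to the threaded end. Head 28x28 mm, x -63 to -37; smooth shank 18 mm across, -37 to 37; thread 37 to 117, core 18 mm. Lies with its axis 14 mm up. May be absent
- fine2: wooden leg screw, brass square head, fine thread: 9 rings at 9 mm pitch, 2.5 mm thick, 28 mm across. 180 mm long, 0.12 kg. Origin on the axis mid-shank, near the centre of mass (grip here); x along the axis to the threaded end. Head 28x28 mm, x -63 to -37; smooth shank 18 mm across, -37 to 37; thread 37 to 117, core 18 mm. Lies with its axis 14 mm up. May be absent
- gauge_coarse: fixed gauge for coarse screws: blue base 155 (x) x 150 (y) x 8 mm, origin under its centre. Two lanes along x, at y = +38 (lane0) and -38 mm (lane1), each a row of 90 degree V notches, tops 37.4 mm above the bench and 28 mm apart: a 6 mm plain steel rest for the shank at x = -58.5 mm (robot's end), and 4 brass teeth, 4 mm thick, 14 mm pitch, from x = 16.5 mm on, with a 36 mm wide block, 30 mm high, between them
- gauge_fine: fixed gauge for fine screws: red base 155 (x) x 150 (y) x 8 mm, origin under its centre. Two lanes along x, at y = +38 (lane0) and -38 mm (lane1), each a row of 90 degree V notches, tops 37.4 mm above the bench and 28 mm apart: a 6 mm plain steel rest for the shank at x = -58.5 mm (robot's end), and 3 brass teeth, 2.5 mm thick, 9 mm pitch, from x = 31 mm on, with a 36 mm wide block, 30 mm high, between them
- gauge_coarse_lane0 (a point): point on a lane's axis, 36 mm above the bench, axes as the gauge's: a matching screw is seated with its origin here, x axes parallel. Rings then lie between teeth (play +-3 mm); otherwise it rides up and tilts. One pitch further to -x is as good; to +x the head strikes the rest
- gauge_coarse_lane1 (a point): point on a lane's axis, 36 mm above the bench, axes as the gauge's: a matching screw is seated with its origin here, x axes parallel. Rings then lie between teeth (play +-3 mm); otherwise it rides up and tilts. One pitch further to -x is as good; to +x the head strikes the rest
- gauge_fine_lane0 (a point): point on a lane's axis, 36 mm above the bench, axes as the gauge's: a matching screw is seated with its origin here, x axes parallel. Rings then lie between teeth (play +-2 mm); otherwise it rides up and tilts. One or two pitches further to -x is as good; to +x the head strikes the rest
- gauge_fine_lane1 (a point): point on a lane's axis, 36 mm above the bench, axes as the gauge's: a matching screw is seated with its origin here, x axes parallel. Rings then lie between teeth (play +-2 mm); otherwise it rides up and tilts. One or two pitches further to -x is as good; to +x the head strikes the rest
- offcut1: dark wood offcut, block 64x30x30 mm (x, y, z), about 45 g; origin at the centre of its underside. Starts lying flat across the V tops of a gauge lane. May be absent
- offcut2: pale plywood offcut, block 68x26x30 mm (x, y, z), about 45 g; origin at the centre of its underside. Starts lying flat across the V tops of a gauge lane. May be absent
- offcut3: dark wood offcut, block 62x34x28 mm (x, y, z), about 45 g; origin at the centre of its underside. Starts lying flat across the V tops of a gauge lane. May be absent
- offcut4: pale plywood offcut, block 66x28x30 mm (x, y, z), about 45 g; origin at the centre of its underside. Starts lying flat across the V tops of a gauge lane. May be absent
- bin: fixed green open waste bin, 160 (x) x 180 (y) x 80 mm high, walls and floor 5 mm; origin under the centre of its floor
- cork_block: cork sanding block 100x60x35 mm; bystander; origin at its underside
- glue: white glue bottle, 56 mm across, 130 mm tall; bystander; origin at its underside
- screwdriver: screwdriver lying on the bench; bystander; origin at its underside
- jar: closed amber glass jar, 66 mm across, 80 mm tall, fixed; bystander; origin at its underside
Not all that is in view belongs to the job. Leave any black look-alike of the coarse2 alone.

How it is judged:
By the outcome, as a careful person would: the job done as asked, in the order asked, and still so for the second after the job is handed in, with the robot touching nothing.
Of coarse1, coarse2, fine1, fine2 only 3 to 4 are there at a start; the rules pass over those that are not, and their reading is None.
Of offcut1, offcut2, offcut3, offcut4 only 3 to 4 are there at a start; the rules pass over those that are not, and their reading is None.
At some moment in a run one of coarse1, coarse2, fine1, fine2 may be knocked a few centimetres aside while the robot is not near it.
Once in a run the grip may slacken for a moment while it holds something.
It also fails if it takes over 210 s, if anything falls off the work surface, if the arm or the gripper's body presses on something with over 40 N, if the wrist force passes 120 N, or if a joint passes its speed limit or range.

ROBOT

A 6-joint arm with a two-finger parallel gripper is mounted at the origin on the work surface. World frame = base frame: x ahead of the robot, y to its left, z up, the work surface at z = 0. Lengths are in m, angles in rad, forces in N, time in s.
With the tool pointing down it reaches from about 0.35 to 0.975 m from the base axis. Payload 4.9 kg.
Tool frame: the origin (TCP) lies between the finger pads; the fingertips stand 22 mm ahead of it and the grasp point (between the pads) lies 3 mm ahead of it; z points along the fingers, y is the line along which they close (so a half turn about z gives the same grasp; the last joint's range is limited). The gripper opens to 85 mm and grips with 20 to 120 N. Pads are 22 mm wide; open, the fingers measure 114 mm over their backs; the gripper's body (76 mm by 85 mm) begins 54 mm behind the grasp point. The pads swing forward as they close: fully open they stand 13 mm farther back than shut.
Start: joints at [-1.453, 0.053, 1.613, -0, 1.476, -0.119], TCP at [0.147, -0.608, 0.253] pointing down, gripper open.
Joint ranges: [-3.01, 3.01], [-1.01, 2.22], [0.06, 2.58], [-1.02, 4.17], [0.09, 2.62], [-3.14, 3.14]. Speed limits (rad/s): [2.57, 2.57, 3.14, 3.14, 3.14, 3.14].

INTERFACE

Orientations are given as a unit quaternion [w, x, y, z].
In Python, from plant import state, grab_frame, get_calibration, job_done, recognise, regions_of gives the robot as it stands.
- The arm moves only by the tool apply_moves, never from a script. Its argument "targets" is a list of rows, each an object with "translation": the shift along the tool's x, y, z normalised to -1 to 1, where 1 is 100 mm, a list of three; "twist": the turn about the tool's z normalised to -1 to 1, where 1 is 0.1 rad; "hand": the opening, from 0 (shut) to 1 (fully open). A call has 1 to 8 rows; each row shifts and turns the commanded pose from where the row before left it, along the tool's axes as they then stand; what a row does not reach is not made up. A row lasts 1/10 s, in which the tool goes at most 50 mm and 8.59 degrees, less where a joint would pass 70% of its speed; a pose out of reach is approached as far as the arm can. A call with a number of a shift or a turn outside -1 to 1 is refused whole. A call with a gripper value outside its range is refused whole. The fingers move at their own pace and stop on an object; the grip force is fixed at half the most. Time passes only in rows, so rows that do not move let the fingers close. It gives the time, the measured TCP pose, the force, the opening and the grip force at its end, in the units of the state.
- state(): the state, without advancing time (a new reading comes with each control period).
- grab_frame(name): name is "scene" or "top" or "wrist"; returns the picture (420x560x3 uint8, red, green, blue); there is no depth.
- get_calibration(name): a dict with "camera_matrix" (3x3 intrinsics, pixels), "pose" (4x4, takes a point from camera to world coordinates). Camera axes: x right, y up, looking along -z (the intrinsics and any distortion apply to the point x, -y, -z); pixel columns grow to the right and rows downward; lengths in m; the calibration is good to about 2 mm. A picture is of the moment at which its call begins: read the wrist's pose just before it. get_calibration takes no time and is no camera call; for the wrist camera it gives the pose at the moment of the call.
- job_done(): hands the job in; it is judged then, once.
Trained networks look in the newest picture that a camera, given by its name, has taken for a name from the list of things; names that differ only in an ending like _2 or _b are one class to them, and where a whole thing is asked for, a point or a joint stands for the part that bears it (a point fixed in the world has none). Each returns a list of dicts, best first, with "score" (0 to 1); they miss things now and then, are a little off and sometimes report something else, mostly with a low value. They report only what shows in the picture. A call takes as long as a camera call. They do not tell look-alikes from the thing itself.
- recognise(camera, query): "point" ([x, y, z] in m, in world coordinates, good to about 4 mm: the middle of the surface that is visible of it).
- regions_of(camera, query): "pixels" (420x560 bool, what is visible of it).
The state is a dict: "time": time; "joint_pos": joint angles; "joint_vel": joint speeds; "joint_efforts": joint torques, N m; "tool_pos": TCP position; "tool_rot": TCP orientation; "contact_force": force on the tool from outside, world axes, zero at the start; "ft_torque": the same for the moment, N m; "gripper_width": opening from 0.0 (shut) to 1.0 (fully open); "grasp_force": force on a finger pad.
Only numpy, scipy, OpenCV 4.12 (cv2) and the standard library are available. Lean on these libraries where they do the work, as an engineer would, in place of code of your own. Each camera call takes 0.05 s, during which the arm holds its last target. There are 200 camera calls.

## Working session

There is one attempt and no reset: what is moved stays moved. The work goes in short steps, Python scripts to look and compute and a tool call to move; the robot and the scene stay as the last step left them, time stands still between calls to the robot, and variables do not carry over. Pictures are saved under pics/ and viewed, at most 14 in all, crops included, and the job is handed in when it is done.

Besides the shell and the picture viewer there is one more tool, called after "Emit:" by a JSON object that holds its "api" and its "payload". apply_moves: Moves the arm, as the interface text tells. Its arguments: {"type":"object","properties":{"targets":{"type":"array"}},"required":["targets"]}

```bash
mkdir -p pics; ls
python3 - <<'E'
from plant import *
import cv2,numpy as np
s=state();print(s)
for n in("scene","top"):
    im=grab_frame(n);cv2.imwrite(f"pics/{n}0.png",im[:,:,::-1])
    c=get_calibration(n);print(n,np.round(c["camera_matrix"],1).tolist(),np.round(c["pose"],3).tolist(),[k for k in c])
for q in["coarse1","fine1","gauge_coarse","gauge_fine","offcut1","offcut2","bin"]:
    for r in recognise("top",q):print(q,np.round(r["point"],3),round(r["score"],2))
E
```

```text
pics
{'time': 0.0, 'joint_pos': array([-1.45301342e+00,  5.33471083e-02,  1.61431706e+00, -2.33213930e-05,
        1.47602207e+00, -1.18969871e-01]), 'joint_vel': array([-0.00052276,  0.00156952,  0.00092186, -0.00013193,  0.00013333,
        0.00037948]), 'joint_efforts': array([-9.22086401e-04, -3.93678117e+01, -3.70177960e+01, -1.74613215e-04,
        7.01381417e-03,  2.50933780e-06]), 'tool_pos': array([ 0.14653457, -0.60696826,  0.25205526]), 'tool_rot': array([-1.04680011e-03,  9.93001018e-01,  1.18101156e-01, -1.09859475e-05]), 'contact_force': array([0.05759459, 0.74508553, 0.71239891]), 'ft_torque': array([ 0.03937837,  0.01582746, -0.03083734]), 'grasp_force': 0.0, 'gripper_width': 0.9953430336010801}
scene [[523.1, 0.0, 288.8], [0.0, 523.1, 208.2], [0.0, 0.0, 1.0]] [[0.134, -0.703, 0.699, 1.501], [0.991, 0.086, -0.103, -0.163], [0.012, 0.706, 0.708, 1.112], [0.0, 0.0, 0.0, 1.0]] ['camera_matrix', 'pose']
top [[516.8, 0.0, 284.1], [0.0, 516.8, 211.2], [0.0, 0.0, 1.0]] [[0.006, 0.988, -0.157, 0.164], [-1.0, 0.007, 0.003, -0.003], [0.004, 0.157, 0.988, 1.678], [0.0, 0.0, 0.0, 1.0]] ['camera_matrix', 'pose']
coarse1 [ 0.217 -0.352  0.018] 0.83
coarse1 [0.43  0.096 0.022] 0.78
coarse1 [0.57  0.306 0.023] 0.67
coarse1 [0.198 0.311 0.018] 0.64
fine1 [ 0.445 -0.13   0.019] 0.67
gauge_coarse [ 0.622 -0.108  0.006] 0.84
gauge_coarse [0.606 0.104 0.006] 0.49
gauge_fine [0.608 0.106 0.007] 0.73
offcut1 [ 0.682 -0.072  0.068] 0.75
offcut1 [ 0.673 -0.149  0.07 ] 0.63
offcut1 [0.664 0.143 0.064] 0.63
offcut1 [0.658 0.067 0.068] 0.57
offcut2 [ 0.682 -0.072  0.068] 0.75
offcut2 [ 0.673 -0.149  0.07 ] 0.63
offcut2 [0.664 0.143 0.064] 0.63
offcut2 [0.658 0.067 0.068] 0.57
bin [ 0.488 -0.427  0.002] 0.91
bin [ 0.684 -0.073  0.067] 0.25
```

Run:
```python
import cv2
a=cv2.imread("pics/top0.png");cv2.imwrite("pics/top0z.png",cv2.resize(a[60:360,80:480],(800,600),interpolation=cv2.INTER_CUBIC))
```

```text
(no output)
```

View pics/top0z.png

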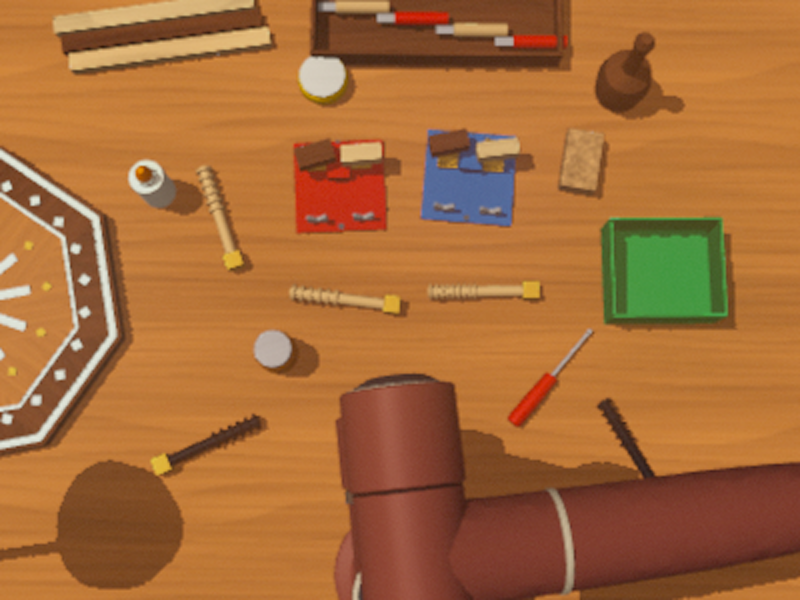

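View pics/scene0.png

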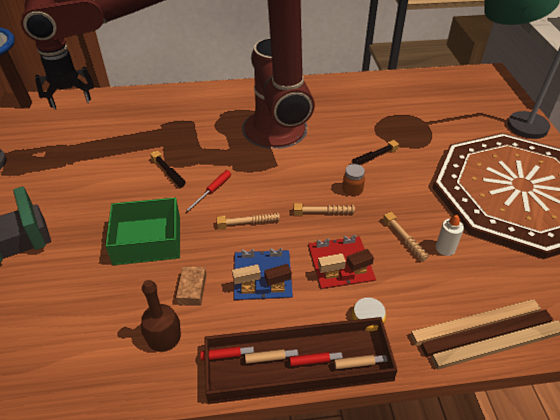

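The zoomed top view shows the red gauge at zoom (340,187) and the blue one at (470,178), with two offcuts on each. There are three pale screws, at (220,215), (345,298) and (485,291), and two black look-alikes. Next is a wrist view over the gauges.

```bash
cat > h.py <<'E'
from plant import *
import numpy as np, cv2
from scipy.spatial.transform import Rotation as R
def pose():
    s=state(); w,x,y,z=s["tool_rot"]; M=R.from_quat([x,y,z,w]).as_matrix()
    return s["tool_pos"],np.arctan2(M[1,0],M[0,0]),M
def plan(x,y,z,yaw,frm=None,step=.5):
    "rows: twist and shift spread evenly, in tool axes as they stand"
    p,a,_=pose()
    if frm is not None: p,a=np.array(frm[:3]),frm[3]
    d=np.array([x,y,z])-p; da=(yaw-a+np.pi)%(2*np.pi)-np.pi
    n=int(np.ceil(max(np.linalg.norm(d)/.1/step-.02,abs(da)/.1-.02,1)))
    print("yaw %.3f->%.3f pos"%(a,yaw),np.round(p,4),"n",n)
    for i in range(n):
        b=a+da*i/n;c,s=np.cos(b),np.sin(b);v=d/n*10
        print(np.round([c*v[0]+s*v[1],s*v[0]-c*v[1],-v[2]],3).tolist(),round(da/n*10,3))
def proj(cam,px,z,cal=None):
    c=cal or get_calibration(cam);K=c["camera_matrix"];T=c["pose"]
    px=np.atleast_2d(px).astype(float)
    r=np.c_[(px[:,0]-K[0,2])/K[0,0],-(px[:,1]-K[1,2])/K[1,1],-np.ones(len(px))]@T[:3,:3].T
    return T[:3,3]+r*((z-T[2,3])/r[:,2])[:,None]
def snap(cam,name):
    cal=get_calibration(cam);im=grab_frame(cam);cv2.imwrite(f"pics/{name}.png",im[:,:,::-1]);return cal,im
E
python3 - <<'E'
from h import *
p,a,M=pose();c=get_calibration("wrist")
print(np.round(M.T@(c["pose"][:3,3]-p),3),np.round(M.T@c["pose"][:3,:3],3).tolist(),c["camera_matrix"])
plan(0.56,0,0.40,1.57)
E
```

```text
[ 0.072 -0.001 -0.122] [[-0.0, 0.96, 0.28], [1.0, 0.0, 0.001], [0.001, 0.28, -0.96]] [[350.29071551   0.         280.27475068]
 [  0.         350.29071551 208.0942028 ]
 [  0.           0.           1.        ]]
yaw 0.237->1.570 pos [ 0.1466 -0.6075  0.2532] n 15
[0.363, -0.329, -0.098] 0.889
[0.391, -0.295, -0.098] 0.889
[0.415, -0.26, -0.098] 0.889
[0.437, -0.222, -0.098] 0.889
[0.455, -0.182, -0.098] 0.889
[0.469, -0.141, -0.098] 0.889
[0.48, -0.099, -0.098] 0.889
[0.487, -0.056, -0.098] 0.889
[0.49, -0.012, -0.098] 0.889
[0.489, 0.031, -0.098] 0.889
[0.484, 0.074, -0.098] 0.889
[0.476, 0.117, -0.098] 0.889
[0.463, 0.159, -0.098] 0.889
[0.447, 0.199, -0.098] 0.889
[0.428, 0.238, -0.098] 0.889
```

Emit:
{"api": "apply_moves", "payload": {"targets": [{"translation":[0.36,-0.33,-0.1],"twist":0.89,"hand":1},{"translation":[0.39,-0.3,-0.1],"twist":0.89,"hand":1},{"translation":[0.42,-0.26,-0.1],"twist":0.89,"hand":1},{"translation":[0.44,-0.22,-0.1],"twist":0.89,"hand":1},{"translation":[0.46,-0.18,-0.1],"twist":0.89,"hand":1},{"translation":[0.47,-0.14,-0.1],"twist":0.89,"hand":1},{"translation":[0.48,-0.1,-0.1],"twist":0.89,"hand":1},{"translation":[0.49,-0.06,-0.1],"twist":0.89,"hand":1}]}}

```text
time: 1.25
tool_pos: [0.4872, -0.4829, 0.334]
tool_rot: [0.0, 0.972, -0.236, 0.0]
contact_force: [-0.7, -1.4, 0.6]
gripper_width: 0.996
grasp_force: 0.0
```

Emit:
{"api": "apply_moves", "payload": {"targets": [{"translation":[0.49,-0.01,-0.1],"twist":0.89,"hand":1},{"translation":[0.49,0.03,-0.1],"twist":0.89,"hand":1},{"translation":[0.48,0.07,-0.1],"twist":0.89,"hand":1},{"translation":[0.48,0.12,-0.1],"twist":0.89,"hand":1},{"translation":[0.48,0.1,-0.1],"twist":0.89,"hand":1},{"translation":[0.49,0.1,-0.1],"twist":0.89,"hand":1},{"translation":[0.49,0.1,-0.1],"twist":0.89,"hand":1},{"translation":[0.4,0,0],"twist":0,"hand":1}]}}

```text
time: 2.05
tool_pos: [0.6654, -0.7107, 0.3562]
tool_rot: [0.001, 0.867, -0.498, 0.007]
contact_force: [0.4, -1.7, -5.0]
gripper_width: 0.999
grasp_force: 0.0
```

Emit:
{"api": "apply_moves", "payload": {"targets": [{"translation":[0.4,0,0],"twist":0,"hand":1},{"translation":[0,0,0],"twist":0,"hand":1}]}}

```text
time: 2.25
tool_pos: [0.6655, -0.7239, 0.3607]
tool_rot: [0.008, 0.867, -0.497, 0.027]
contact_force: [0.8, -0.9, -0.6]
gripper_width: 0.996
grasp_force: 0.0
```

Run:
```python
from h import *
p,a,M=pose();print(p,a)
cal,im=snap("wrist","w1")
for q in["coarse1","fine1","gauge_coarse","gauge_fine","offcut1"]:
    for r in recognise("wrist",q):print(q,np.round(r["point"],3),round(r["score"],2))
zs={"offcut1":.067,"coarse1":.02,"fine1":.02}
for q in zs:
    for r in regions_of("wrist",q):
        ys,xs=np.nonzero(r["pixels"]);W=proj("wrist",np.c_[xs,ys],zs[q],cal)[:,:2]
        (cx,cy),(w,h),an=cv2.minAreaRect(W.astype(np.float32)*1000)
        print(q,round(r["score"],2),len(xs),"px",int(xs.mean()),int(ys.mean()),"rect",np.round([cx,cy,w,h,an],1),W.mean(0).round(4))
```

```text
[ 0.66549947 -0.72387957  0.36071106] -1.0417821487241765
offcut1 [ 0.528 -0.504  0.032] 0.35
```

View pics/w1.png

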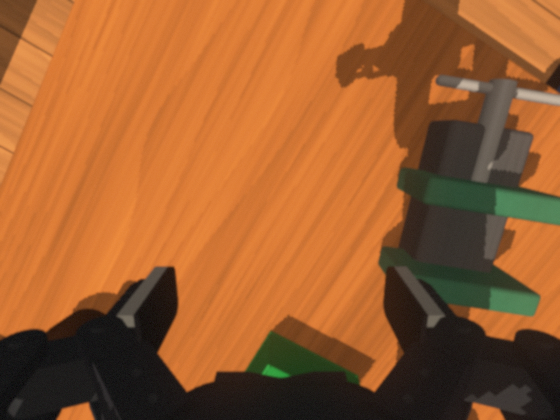

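The wrist view shows only the bin edge at (300,370) and the vise: positive twist reduces yaw, so my sign was wrong. I'll fix that and replan.

```bash
sed -i 's/round(da\/n\*10,3))/round(-da\/n*10,3))/' h.py
python3 - <<'E'
from h import *
print(state()["joint_pos"])
plan(0.52,0.08,0.36,1.57,step=.4)
E
```

```text
[-0.90195999  1.06407332  0.05501811  0.00591243  1.95770484  1.71016088]
yaw -1.039->1.570 pos [ 0.667  -0.722   0.3681] n 27
[-0.284, -0.104, 0.003] -0.966
[-0.272, -0.13, 0.003] -0.966
[-0.258, -0.156, 0.003] -0.966
[-0.242, -0.18, 0.003] -0.966
[-0.224, -0.203, 0.003] -0.966
[-0.203, -0.224, 0.003] -0.966
[-0.181, -0.242, 0.003] -0.966
[-0.156, -0.258, 0.003] -0.966
[-0.131, -0.272, 0.003] -0.966
[-0.104, -0.284, 0.003] -0.966
[-0.076, -0.292, 0.003] -0.966
[-0.047, -0.298, 0.003] -0.966
[-0.018, -0.301, 0.003] -0.966
[0.011, -0.302, 0.003] -0.966
[0.04, -0.299, 0.003] -0.966
[0.069, -0.294, 0.003] -0.966
[0.097, -0.286, 0.003] -0.966
[0.124, -0.275, 0.003] -0.966
[0.15, -0.262, 0.003] -0.966
[0.174, -0.247, 0.003] -0.966
[0.197, -0.229, 0.003] -0.966
[0.218, -0.208, 0.003] -0.966
[0.238, -0.186, 0.003] -0.966
[0.254, -0.163, 0.003] -0.966
[0.269, -0.137, 0.003] -0.966
[0.281, -0.111, 0.003] -0.966
[0.29, -0.083, 0.003] -0.966
```

Emit:
{"api": "apply_moves", "payload": {"targets": [{"translation":[-0.28,-0.1,0],"twist":-0.97,"hand":1},{"translation":[-0.27,-0.13,0],"twist":-0.97,"hand":1},{"translation":[-0.26,-0.16,0],"twist":-0.97,"hand":1},{"translation":[-0.24,-0.18,0],"twist":-0.97,"hand":1},{"translation":[-0.22,-0.2,0],"twist":-0.97,"hand":1},{"translation":[-0.2,-0.22,0],"twist":-0.97,"hand":1},{"translation":[-0.18,-0.24,0],"twist":-0.97,"hand":1},{"translation":[-0.16,-0.26,0],"twist":-0.97,"hand":1}]}}

```text
time: 3.5
tool_pos: [0.629, -0.4912, 0.3561]
tool_rot: [0.02, 0.99, -0.139, 0.025]
contact_force: [1.0, -0.6, 0.1]
gripper_width: 1.001
grasp_force: 0.0
```

Emit:
{"api": "apply_moves", "payload": {"targets": [{"translation":[-0.13,-0.27,0],"twist":-0.97,"hand":1},{"translation":[-0.1,-0.28,0],"twist":-0.97,"hand":1},{"translation":[-0.08,-0.29,0],"twist":-0.97,"hand":1},{"translation":[-0.05,-0.3,0],"twist":-0.97,"hand":1},{"translation":[-0.02,-0.3,0],"twist":-0.97,"hand":1},{"translation":[0.01,-0.3,0],"twist":-0.97,"hand":1},{"translation":[0.04,-0.3,0],"twist":-0.97,"hand":1},{"translation":[0.07,-0.29,0],"twist":-0.97,"hand":1}]}}

```text
time: 4.3
tool_pos: [0.5891, -0.2546, 0.3434]
tool_rot: [0.028, 0.969, 0.246, 0.016]
contact_force: [0.1, 0.8, 0.2]
gripper_width: 0.999
grasp_force: 0.0
```

Run:
```python
from h import *
print(state()["joint_pos"])
plan(0.52,0.08,0.36,1.57,step=.5)
```

```text
[-0.51629602  0.01859971  1.50029829 -0.01852826  1.56036485  0.55652535]
yaw 0.498->1.570 pos [ 0.5891 -0.2546  0.3434] n 11
[0.09, -0.297, -0.015] -0.974
[0.119, -0.287, -0.015] -0.974
[0.146, -0.274, -0.015] -0.974
[0.172, -0.259, -0.015] -0.974
[0.196, -0.241, -0.015] -0.974
[0.219, -0.22, -0.015] -0.974
[0.239, -0.198, -0.015] -0.974
[0.257, -0.174, -0.015] -0.974
[0.273, -0.148, -0.015] -0.974
[0.286, -0.121, -0.015] -0.974
[0.297, -0.092, -0.015] -0.974
```

Emit:
{"api": "apply_moves", "payload": {"targets": [{"translation":[0.09,-0.3,0],"twist":-0.97,"hand":1},{"translation":[0.12,-0.29,0],"twist":-0.97,"hand":1},{"translation":[0.15,-0.27,0],"twist":-0.97,"hand":1},{"translation":[0.17,-0.26,0],"twist":-0.97,"hand":1},{"translation":[0.2,-0.24,0],"twist":-0.97,"hand":1},{"translation":[0.22,-0.22,0],"twist":-0.97,"hand":1},{"translation":[0.24,-0.2,0],"twist":-0.97,"hand":1},{"translation":[0.26,-0.17,0],"twist":-0.97,"hand":1}]}}

```text
time: 5.1
tool_pos: [0.5414, -0.0102, 0.3301]
tool_rot: [0.032, 0.804, 0.594, 0.005]
contact_force: [0.7, 0.4, -1.0]
gripper_width: 1.003
grasp_force: 0.0
```

Emit:
{"api": "apply_moves", "payload": {"targets": [{"translation":[0.27,-0.15,0],"twist":-0.97,"hand":1},{"translation":[0.29,-0.12,0],"twist":-0.97,"hand":1},{"translation":[0.3,-0.09,0],"twist":-0.97,"hand":1},{"translation":[0,0,0],"twist":0,"hand":1}]}}

```text
time: 5.5
tool_pos: [0.5233, 0.0832, 0.3249]
tool_rot: [0.032, 0.709, 0.705, 0.0]
contact_force: [-1.1, -0.2, -0.7]
gripper_width: 1.0
grasp_force: 0.0
```

Run:
```python
from h import *
p,a,M=pose();print(p,a,M[:,2])
cal,im=snap("wrist","w2")
for q in["gauge_coarse","gauge_fine","offcut1"]:
    for r in recognise("wrist",q):print(q,np.round(r["point"],3),round(r["score"],2))
zs={"offcut1":.067,"coarse1":.018,"fine1":.018}
for q in zs:
    for r in regions_of("wrist",q):
        ys,xs=np.nonzero(r["pixels"]);W=proj("wrist",np.c_[xs,ys],zs[q],cal)[:,:2]
        (cx,cy),(w,h),an=cv2.minAreaRect(W.astype(np.float32)*1000)
        print(q,round(r["score"],2),len(xs),"px",int(xs.mean()),int(ys.mean()),"rect",np.round([cx,cy,w,h,an],1),W.mean(0).round(4))
```

```text
[0.52326435 0.08316372 0.32491309] 1.564804901522937 [ 0.04504123 -0.0446388  -0.99798731]
gauge_coarse [ 0.624 -0.093  0.008] 0.67
gauge_fine [0.607 0.116 0.011] 0.69
offcut1 [ 0.684 -0.046  0.055] 0.97
offcut1 [0.667 0.076 0.068] 0.97
offcut1 [0.664 0.142 0.066] 0.81
offcut1 [ 0.671 -0.154  0.069] 0.6
offcut1 0.96 482 px 396 259 rect [677.6 -35.4  27.7  41.9  85.9] [ 0.6768 -0.0355]
offcut1 0.88 2455 px 401 100 rect [661.8 148.3  42.5  64.4  17.8] [0.6622 0.149 ]
offcut1 0.76 951 px 383 333 rect [ 668.  -140.6   29.6   89.8   20.8] [ 0.6704 -0.1441]
offcut1 0.59 1959 px 395 168 rect [664.1  75.1  36.6  70.9   6.6] [0.6639 0.0764]
coarse1 0.87 2868 px 195 142 rect [434.6  96.5 183.5  31.5  83.9] [0.4361 0.0991]
coarse1 0.66 96 px 3 12 rect [249.3 236.6  13.7   7.9  75.8] [0.2486 0.2376]
coarse1 0.49 480 px 396 259 rect [698.5 -62.8  44.3  31.5   0.7] [ 0.6974 -0.062 ]
fine1 0.62 2070 px 218 301 rect [ 451.4 -128.6   30.9  193.5    0. ] [ 0.4508 -0.122 ]
```

View pics/w2.png

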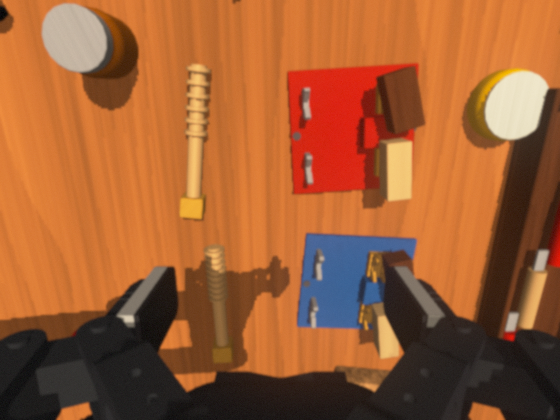

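The wrist view now shows the red gauge's offcuts at (400,100) and (395,168), and the blue gauge's at (396,262) and (385,333). The near screw at (195,140) is coarse, and the one at (217,300) is fine. The tool has picked up a tilt of about 3.6° from the overreach, which I'll correct later near the bin. Offcuts come first.

```bash
cat >> h.py <<'E'
def chain(wps,step=.5):
    "wps: list of (x,y,z,yaw[,step]) ; prints rows from the measured pose, residual carried"
    p,a,M=pose(); print("at",p.round(4),round(a,3),"tilt",M[:2,2].round(3))
    for w in wps:
        st=w[4] if len(w)>4 else step
        d=np.array(w[:3])-p; da=(w[3]-a+np.pi)%(2*np.pi)-np.pi
        n=int(np.ceil(max(np.linalg.norm(d)/.1/st-.02,abs(da)/.1-.02,1)));p0=p.copy();a0=a;out=[]
        for i in range(n):
            v=np.round(M.T@(p0+d*(i+1)/n-p)*10,2);t=np.round(-(a0+da*(i+1)/n-a)*10,2)
            p=p+M@v/10; M=M@R.from_rotvec([0,0,t/10]).as_matrix(); a=a-t/10
            out.append(f"{(v+0).tolist()} {t:.2f}")
        print("->",w,n); print("\n".join(out))
E
python3 - <<'E'
from h import *
print(proj("top",[[80+602/2,60+217/2],[80+727/2,60+325/2],[80+727/2,60+217/2]],.08).round(3))
chain([(.683,-.070,.17,1.69),(.683,-.070,.062,1.69,.36),(.683,-.07,.20,1.69),(.488,-.39,.20,1.69),(.488,-.39,.10,1.69)])
E
```

```text
[[ 0.558 -0.315  0.08 ]
 [ 0.386 -0.506  0.08 ]
 [ 0.559 -0.513  0.08 ]]
at [0.5241 0.0794 0.3241] 1.558 tilt [ 0.044 -0.046]
-> (0.683, -0.07, 0.17, 1.69) 6
[-0.23, 0.26, 0.28] -0.22
[-0.24, 0.25, 0.28] -0.22
[-0.25, 0.24, 0.28] -0.22
[-0.25, 0.24, 0.28] -0.22
[-0.25, 0.24, 0.28] -0.22
[-0.26, 0.23, 0.28] -0.22
-> (0.683, -0.07, 0.062, 1.69, 0.36) 3
[0.02, -0.01, 0.36] -0.00
[0.02, -0.02, 0.36] -0.00
[0.01, -0.01, 0.35] -0.00
-> (0.683, -0.07, 0.2, 1.69) 3
[-0.02, 0.02, -0.46] -0.00
[-0.02, 0.01, -0.46] -0.00
[-0.03, 0.02, -0.45] -0.00
-> (0.488, -0.39, 0.2, 1.69) 8
[-0.37, -0.29, 0.01] -0.00
[-0.36, -0.29, 0.0] -0.00
[-0.37, -0.29, 0.01] -0.00
[-0.37, -0.29, 0.01] -0.00
[-0.37, -0.29, 0.01] -0.00
[-0.36, -0.29, 0.0] -0.00
[-0.37, -0.29, 0.01] -0.00
[-0.37, -0.29, 0.01] -0.00
-> (0.488, -0.39, 0.1, 1.69) 2
[0.03, -0.02, 0.5] -0.00
[0.02, -0.02, 0.5] -0.00
```

Emit:
{"api": "apply_moves", "payload": {"targets": [{"translation":[-0.23,0.26,0.28],"twist":-0.22,"hand":1},{"translation":[-0.24,0.25,0.28],"twist":-0.22,"hand":1},{"translation":[-0.25,0.24,0.28],"twist":-0.22,"hand":1},{"translation":[-0.25,0.24,0.28],"twist":-0.22,"hand":1},{"translation":[-0.25,0.24,0.28],"twist":-0.22,"hand":1},{"translation":[-0.26,0.23,0.28],"twist":-0.22,"hand":1},{"translation":[0.02,-0.01,0.36],"twist":0,"hand":1}]}}

```text
time: 6.55
tool_pos: [0.6872, -0.073, 0.1341]
tool_rot: [0.034, 0.664, 0.747, -0.002]
contact_force: [0.2, 0.1, 0.8]
gripper_width: 1.003
grasp_force: 0.0
```

Emit:
{"api": "apply_moves", "payload": {"targets": [{"translation":[0.02,-0.02,0.36],"twist":0,"hand":1},{"translation":[0.01,-0.01,0.35],"twist":0,"hand":1},{"translation":[0,0,0],"twist":0,"hand":0.8},{"translation":[0,0,0],"twist":0,"hand":0},{"translation":[0,0,0],"twist":0,"hand":0},{"translation":[0,0,0],"twist":0,"hand":0},{"translation":[0,0,0],"twist":0,"hand":0},{"translation":[0,0,0],"twist":0,"hand":0}]}}

```text
time: 7.35
tool_pos: [0.6855, -0.0694, 0.0655]
tool_rot: [0.034, 0.662, 0.748, -0.002]
contact_force: [0.1, -1.0, 6.6]
gripper_width: 0.337
grasp_force: 62.1
```

Emit:
{"api": "apply_moves", "payload": {"targets": [{"translation":[-0.02,0.02,-0.46],"twist":0,"hand":0},{"translation":[-0.02,0.01,-0.46],"twist":0,"hand":0},{"translation":[-0.03,0.02,-0.45],"twist":0,"hand":0},{"translation":[-0.37,-0.29,0],"twist":0,"hand":0},{"translation":[-0.37,-0.29,0],"twist":0,"hand":0},{"translation":[-0.37,-0.29,0.01],"twist":0,"hand":0},{"translation":[-0.37,-0.29,0.01],"twist":0,"hand":0},{"translation":[-0.37,-0.29,0.01],"twist":0,"hand":0}]}}

```text
time: 8.15
tool_pos: [0.5606, -0.2714, 0.2007]
tool_rot: [0.032, 0.662, 0.749, -0.003]
contact_force: [-0.3, -0.1, -1.8]
gripper_width: 0.337
grasp_force: 61.4
```

Emit:
{"api": "apply_moves", "payload": {"targets": [{"translation":[-0.37,-0.3,0.01],"twist":0,"hand":0},{"translation":[-0.37,-0.32,0.01],"twist":0,"hand":0},{"translation":[-0.37,-0.34,0.01],"twist":0,"hand":0},{"translation":[0.03,-0.02,0.5],"twist":0,"hand":0},{"translation":[0.03,-0.02,0.5],"twist":0,"hand":0},{"translation":[0,0,0],"twist":0,"hand":0}]}}

```text
time: 8.75
tool_pos: [0.4751, -0.387, 0.0909]
tool_rot: [0.023, 0.663, 0.748, -0.002]
contact_force: [-0.2, 2.6, -1.7]
gripper_width: 0.339
grasp_force: 61.3
```

Emit:
{"api": "apply_moves", "payload": {"targets": [{"translation":[0,0,0],"twist":0,"hand":1},{"translation":[0,0,0],"twist":0,"hand":1},{"translation":[0,0,0],"twist":0,"hand":1},{"translation":[0,0,0],"twist":0,"hand":1},{"translation":[0,0,-0.35],"twist":0,"hand":1},{"translation":[0,0,-0.4],"twist":0,"hand":1},{"translation":[0,0,-0.4],"twist":0,"hand":1}]}}

```text
time: 9.45
tool_pos: [0.475, -0.3857, 0.2165]
tool_rot: [0.032, 0.662, 0.749, -0.003]
contact_force: [-0.7, -0.0, -0.1]
gripper_width: 1.0
grasp_force: 0.0
```

Run:
```python
from h import *
print(state()["joint_pos"])
cal,im=snap("wrist","w3")
chain([(.672,-.148,.17,1.72),(.672,-.148,.062,1.72,.36),(.672,-.148,.20,1.72),(.472,-.43,.20,1.72),(.472,-.43,.09,1.72)])
```

```text
[-8.03200773e-01  8.87934477e-03  1.72061861e+00 -8.22422186e-04
  1.34810277e+00 -9.25068642e-01]
at [ 0.4777 -0.3882  0.2261] 1.692 tilt [ 0.053 -0.056]
-> (0.672, -0.148, 0.17, 1.72) 7
[0.31, 0.31, 0.08] -0.04
[0.31, 0.32, 0.07] -0.04
[0.31, 0.32, 0.08] -0.04
[0.31, 0.31, 0.07] -0.04
[0.31, 0.32, 0.08] -0.04
[0.3, 0.32, 0.07] -0.04
[0.3, 0.32, 0.08] -0.04
-> (0.672, -0.148, 0.062, 1.72, 0.36) 3
[0.02, -0.02, 0.36] -0.00
[0.03, -0.01, 0.36] -0.00
[0.02, -0.02, 0.35] -0.00
-> (0.672, -0.148, 0.2, 1.72) 3
[-0.03, 0.02, -0.46] -0.00
[-0.03, 0.02, -0.45] -0.00
[-0.02, 0.03, -0.46] -0.00
-> (0.472, -0.43, 0.2, 1.72) 7
[-0.36, -0.34, 0.01] -0.00
[-0.35, -0.35, 0.0] -0.00
[-0.36, -0.34, 0.01] -0.00
[-0.35, -0.34, 0.01] -0.00
[-0.36, -0.35, 0.01] -0.00
[-0.36, -0.34, 0.0] -0.00
[-0.35, -0.34, 0.01] -0.00
-> (0.472, -0.43, 0.09, 1.72) 3
[0.02, -0.02, 0.37] -0.00
[0.03, -0.02, 0.36] -0.00
[0.02, -0.01, 0.37] -0.00
```

Emit:
{"api": "apply_moves", "payload": {"targets": [{"translation":[0.31,0.31,0.08],"twist":-0.04,"hand":1},{"translation":[0.31,0.32,0.07],"twist":-0.04,"hand":1},{"translation":[0.31,0.32,0.08],"twist":-0.04,"hand":1},{"translation":[0.31,0.31,0.07],"twist":-0.04,"hand":1},{"translation":[0.31,0.32,0.08],"twist":-0.04,"hand":1},{"translation":[0.3,0.32,0.07],"twist":-0.04,"hand":1},{"translation":[0.3,0.32,0.08],"twist":-0.04,"hand":1},{"translation":[0.02,-0.02,0.36],"twist":0,"hand":1}]}}

```text
time: 10.3
tool_pos: [0.6746, -0.1424, 0.1287]
tool_rot: [0.037, 0.65, 0.759, 0.0]
contact_force: [0.4, -0.1, 0.0]
gripper_width: 1.002
grasp_force: 0.0
```

Emit:
{"api": "apply_moves", "payload": {"targets": [{"translation":[0.03,-0.01,0.36],"twist":0,"hand":1},{"translation":[0.02,-0.02,0.35],"twist":0,"hand":1},{"translation":[0,0,0],"twist":0,"hand":0.8},{"translation":[0,0,0],"twist":0,"hand":0},{"translation":[0,0,0],"twist":0,"hand":0},{"translation":[0,0,0],"twist":0,"hand":0},{"translation":[0,0,0],"twist":0,"hand":0},{"translation":[0,0,0],"twist":0,"hand":0}]}}

```text
time: 11.1
tool_pos: [0.6714, -0.1453, 0.0564]
tool_rot: [0.036, 0.652, 0.757, -0.001]
contact_force: [5.5, 1.2, 4.8]
gripper_width: 0.297
grasp_force: 68.5
```

Emit:
{"api": "apply_moves", "payload": {"targets": [{"translation":[-0.03,0.02,-0.46],"twist":0,"hand":0},{"translation":[-0.03,0.02,-0.45],"twist":0,"hand":0},{"translation":[-0.02,0.03,-0.46],"twist":0,"hand":0},{"translation":[-0.36,-0.34,0.01],"twist":0,"hand":0},{"translation":[-0.35,-0.35,0],"twist":0,"hand":0},{"translation":[-0.36,-0.34,0.01],"twist":0,"hand":0},{"translation":[-0.35,-0.34,0.01],"twist":0,"hand":0},{"translation":[-0.36,-0.35,0.01],"twist":0,"hand":0}]}}

```text
time: 11.9
tool_pos: [0.5246, -0.348, 0.1891]
tool_rot: [0.032, 0.652, 0.758, -0.004]
contact_force: [0.5, 0.2, -0.4]
gripper_width: 0.293
grasp_force: 61.0
```

Emit:
{"api": "apply_moves", "payload": {"targets": [{"translation":[-0.36,-0.34,0],"twist":0,"hand":0},{"translation":[-0.35,-0.34,0.01],"twist":0,"hand":0},{"translation":[0.02,-0.02,0.37],"twist":0,"hand":0},{"translation":[0.03,-0.02,0.36],"twist":0,"hand":0},{"translation":[0.02,-0.01,0.3],"twist":0,"hand":0},{"translation":[0,0,0],"twist":0,"hand":0}]}}

```text
time: 12.5
tool_pos: [0.4649, -0.4229, 0.0797]
tool_rot: [0.026, 0.652, 0.758, -0.003]
contact_force: [-0.8, 0.4, -0.9]
gripper_width: 0.296
grasp_force: 61.0
```

Emit:
{"api": "apply_moves", "payload": {"targets": [{"translation":[0,0,0],"twist":0,"hand":1},{"translation":[0,0,0],"twist":0,"hand":1},{"translation":[0,0,0],"twist":0,"hand":1},{"translation":[0,0,0],"twist":0,"hand":1},{"translation":[0,0,-0.4],"twist":0,"hand":1},{"translation":[0,0,-0.4],"twist":0,"hand":1},{"translation":[0,0,-0.45],"twist":0,"hand":1}]}}

```text
time: 13.2
tool_pos: [0.4623, -0.4193, 0.2105]
tool_rot: [0.031, 0.652, 0.758, -0.003]
contact_force: [0.4, -0.9, -0.3]
gripper_width: 1.001
grasp_force: 0.0
```

Run:
```python
from h import *
chain([(.665,.074,.17,1.6),(.665,.074,.062,1.6,.36),(.665,.074,.20,1.6),(.472,-.38,.20,1.6),(.472,-.38,.10,1.6)])
```

```text
at [ 0.4623 -0.4193  0.2105] 1.72 tilt [ 0.042 -0.045]
-> (0.665, 0.074, 0.17, 1.6) 11
[0.42, 0.25, 0.02] 0.11
[0.42, 0.24, 0.03] 0.11
[0.42, 0.24, 0.02] 0.11
[0.43, 0.23, 0.03] 0.11
[0.42, 0.23, 0.02] 0.10
[0.43, 0.23, 0.03] 0.11
[0.44, 0.22, 0.02] 0.11
[0.43, 0.22, 0.02] 0.11
[0.44, 0.21, 0.03] 0.11
[0.44, 0.2, 0.02] 0.11
[0.44, 0.2, 0.03] 0.11
-> (0.665, 0.074, 0.062, 1.6, 0.36) 3
[0.02, -0.01, 0.36] -0.00
[0.01, -0.02, 0.36] -0.00
[0.02, -0.01, 0.36] -0.00
-> (0.665, 0.074, 0.2, 1.6) 3
[-0.02, 0.02, -0.46] -0.00
[-0.02, 0.02, -0.46] -0.00
[-0.02, 0.02, -0.46] -0.00
-> (0.472, -0.38, 0.2, 1.6) 10
[-0.45, -0.21, 0.01] -0.00
[-0.45, -0.2, 0.01] -0.00
[-0.44, -0.21, 0.02] -0.00
[-0.45, -0.21, 0.01] -0.00
[-0.45, -0.21, 0.01] -0.00
[-0.45, -0.2, 0.01] -0.00
[-0.45, -0.21, 0.01] -0.00
[-0.44, -0.21, 0.02] -0.00
[-0.45, -0.2, 0.01] -0.00
[-0.45, -0.21, 0.01] -0.00
-> (0.472, -0.38, 0.1, 1.6) 2
[0.02, -0.02, 0.5] -0.00
[0.03, -0.02, 0.5] -0.00
```

Emit:
{"api": "apply_moves", "payload": {"targets": [{"translation":[0.42,0.25,0.02],"twist":0.11,"hand":1},{"translation":[0.42,0.24,0.03],"twist":0.11,"hand":1},{"translation":[0.42,0.24,0.02],"twist":0.11,"hand":1},{"translation":[0.43,0.23,0.03],"twist":0.11,"hand":1},{"translation":[0.42,0.23,0.02],"twist":0.1,"hand":1},{"translation":[0.43,0.23,0.03],"twist":0.11,"hand":1},{"translation":[0.44,0.22,0.02],"twist":0.11,"hand":1},{"translation":[0.43,0.22,0.02],"twist":0.11,"hand":1}]}}

```text
time: 14.0
tool_pos: [0.6113, -0.0592, 0.1812]
tool_rot: [0.032, 0.684, 0.728, -0.002]
contact_force: [1.0, 0.0, -0.4]
gripper_width: 1.001
grasp_force: 0.0
```

Emit:
{"api": "apply_moves", "payload": {"targets": [{"translation":[0.44,0.21,0.03],"twist":0.11,"hand":1},{"translation":[0.44,0.2,0.02],"twist":0.11,"hand":1},{"translation":[0.44,0.2,0.03],"twist":0.11,"hand":1},{"translation":[0,0,0],"twist":0,"hand":1}]}}

```text
time: 14.4
tool_pos: [0.6662, 0.0786, 0.1684]
tool_rot: [0.031, 0.694, 0.719, -0.0]
contact_force: [-0.7, -0.3, -0.3]
gripper_width: 1.001
grasp_force: 0.0
```

Emit:
{"api": "apply_moves", "payload": {"targets": [{"translation":[-0.02,-0.01,0.36],"twist":0,"hand":1},{"translation":[0.01,-0.02,0.35],"twist":0,"hand":1},{"translation":[0.02,-0.01,0.34],"twist":0,"hand":1},{"translation":[0,0,0],"twist":0,"hand":0.5},{"translation":[0,0,0],"twist":0,"hand":0},{"translation":[0,0,0],"twist":0,"hand":0},{"translation":[0,0,0],"twist":0,"hand":0},{"translation":[0,0,0],"twist":0,"hand":0}]}}

```text
time: 15.2
tool_pos: [0.6675, 0.0692, 0.0664]
tool_rot: [0.033, 0.696, 0.717, 0.0]
contact_force: [-0.7, -0.6, 4.4]
gripper_width: 0.319
grasp_force: 62.0
```

Emit:
{"api": "apply_moves", "payload": {"targets": [{"translation":[-0.02,0.02,-0.46],"twist":0,"hand":0},{"translation":[-0.02,0.02,-0.46],"twist":0,"hand":0},{"translation":[-0.02,0.02,-0.46],"twist":0,"hand":0},{"translation":[-0.45,-0.21,0.01],"twist":0,"hand":0},{"translation":[-0.45,-0.2,0.01],"twist":0,"hand":0},{"translation":[-0.44,-0.21,0.02],"twist":0,"hand":0},{"translation":[-0.45,-0.21,0.01],"twist":0,"hand":0},{"translation":[-0.45,-0.21,0.01],"twist":0,"hand":0}]}}

```text
time: 16.0
tool_pos: [0.5677, -0.1587, 0.2026]
tool_rot: [0.032, 0.696, 0.717, -0.001]
contact_force: [0.6, -0.3, -0.4]
gripper_width: 0.312
grasp_force: 61.7
```

Emit:
{"api": "apply_moves", "payload": {"targets": [{"translation":[-0.45,-0.2,0.01],"twist":0,"hand":0},{"translation":[-0.45,-0.21,0.01],"twist":0,"hand":0},{"translation":[-0.44,-0.21,0.02],"twist":0,"hand":0},{"translation":[-0.45,-0.2,0.01],"twist":0,"hand":0},{"translation":[-0.45,-0.21,0.01],"twist":0,"hand":0},{"translation":[0.02,-0.02,0.5],"twist":0,"hand":0},{"translation":[0.03,-0.02,0.45],"twist":0,"hand":0},{"translation":[0,0,0],"twist":0,"hand":0}]}}

```text
time: 16.8
tool_pos: [0.4683, -0.3804, 0.0996]
tool_rot: [0.024, 0.697, 0.717, -0.001]
contact_force: [-0.8, 0.8, -1.2]
gripper_width: 0.312
grasp_force: 61.6
```

Emit:
{"api": "apply_moves", "payload": {"targets": [{"translation":[0,0,0],"twist":0,"hand":1},{"translation":[0,0,0],"twist":0,"hand":1},{"translation":[0,0,0],"twist":0,"hand":1},{"translation":[0,0,0],"twist":0,"hand":1},{"translation":[0,0,-0.35],"twist":0,"hand":1},{"translation":[0,0,-0.35],"twist":0,"hand":1},{"translation":[0,0,-0.35],"twist":0,"hand":1},{"translation":[0,0,0],"twist":0,"hand":1}]}}

```text
time: 17.6
tool_pos: [0.4705, -0.3814, 0.2204]
tool_rot: [0.038, 0.696, 0.717, -0.002]
contact_force: [1.4, -0.6, 1.0]
gripper_width: 1.004
grasp_force: 0.0
```

Run:
```python
from h import *
chain([(.664,.144,.17,1.85),(.664,.144,.066,1.85,.36),(.664,.144,.20,1.85),(.472,-.43,.20,1.75),(.472,-.43,.11,1.75)])
```

```text
at [ 0.4705 -0.3814  0.2204] 1.599 tilt [ 0.053 -0.056]
-> (0.664, 0.144, 0.17, 1.85) 12
[0.43, 0.17, 0.03] -0.21
[0.44, 0.18, 0.02] -0.21
[0.42, 0.19, 0.03] -0.21
[0.43, 0.2, 0.02] -0.21
[0.41, 0.21, 0.03] -0.20
[0.42, 0.22, 0.03] -0.21
[0.41, 0.23, 0.02] -0.21
[0.4, 0.23, 0.03] -0.21
[0.4, 0.24, 0.02] -0.21
[0.4, 0.25, 0.03] -0.21
[0.39, 0.26, 0.03] -0.21
[0.38, 0.27, 0.02] -0.21
-> (0.664, 0.144, 0.066, 1.85, 0.36) 3
[0.02, -0.01, 0.35] 0.00
[0.03, -0.02, 0.34] 0.00
[0.02, -0.01, 0.35] 0.00
-> (0.664, 0.144, 0.2, 1.85) 3
[-0.03, 0.02, -0.45] 0.00
[-0.03, 0.01, -0.44] 0.00
[-0.03, 0.02, -0.45] 0.00
-> (0.472, -0.43, 0.2, 1.75) 13
[-0.38, -0.26, 0.02] 0.08
[-0.39, -0.27, 0.01] 0.07
[-0.38, -0.26, 0.02] 0.08
[-0.39, -0.25, 0.02] 0.08
[-0.39, -0.25, 0.02] 0.08
[-0.4, -0.25, 0.01] 0.07
[-0.39, -0.25, 0.02] 0.08
[-0.4, -0.24, 0.02] 0.08
[-0.39, -0.24, 0.01] 0.08
[-0.4, -0.24, 0.02] 0.07
[-0.41, -0.24, 0.02] 0.08
[-0.4, -0.23, 0.01] 0.08
[-0.41, -0.23, 0.02] 0.07
-> (0.472, -0.43, 0.11, 1.75) 2
[0.03, -0.02, 0.45] 0.00
[0.03, -0.01, 0.45] 0.00
```

Emit:
{"api": "apply_moves", "payload": {"targets": [{"translation":[0.43,0.17,0.03],"twist":-0.21,"hand":1},{"translation":[0.44,0.18,0.02],"twist":-0.21,"hand":1},{"translation":[0.42,0.19,0.03],"twist":-0.21,"hand":1},{"translation":[0.43,0.2,0.02],"twist":-0.21,"hand":1},{"translation":[0.41,0.21,0.03],"twist":-0.2,"hand":1},{"translation":[0.42,0.22,0.03],"twist":-0.21,"hand":1},{"translation":[0.41,0.23,0.02],"twist":-0.21,"hand":1},{"translation":[0.4,0.23,0.03],"twist":-0.21,"hand":1}]}}

```text
time: 18.4
tool_pos: [0.5974, -0.0267, 0.1805]
tool_rot: [0.032, 0.633, 0.773, -0.004]
contact_force: [0.6, -0.6, 1.1]
gripper_width: 0.998
grasp_force: 0.0
```

Emit:
{"api": "apply_moves", "payload": {"targets": [{"translation":[0.4,0.24,0.02],"twist":-0.21,"hand":1},{"translation":[0.4,0.25,0.03],"twist":-0.21,"hand":1},{"translation":[0.39,0.26,0.03],"twist":-0.21,"hand":1},{"translation":[0.38,0.27,0.02],"twist":-0.21,"hand":1},{"translation":[0,0,0],"twist":0,"hand":1},{"translation":[0,0,0],"twist":0,"hand":1}]}}

```text
time: 19.0
tool_pos: [0.6612, 0.1478, 0.1645]
tool_rot: [0.031, 0.6, 0.799, -0.006]
contact_force: [-0.3, 0.1, 0.2]
gripper_width: 1.0
grasp_force: 0.0
```

Emit:
{"api": "apply_moves", "payload": {"targets": [{"translation":[0,0.01,0.34],"twist":0,"hand":1},{"translation":[0.02,0.01,0.33],"twist":0,"hand":1},{"translation":[0.02,-0.01,0.31],"twist":0,"hand":1},{"translation":[0,0,0],"twist":0,"hand":0.5},{"translation":[0,0,0],"twist":0,"hand":0},{"translation":[0,0,0],"twist":0,"hand":0},{"translation":[0,0,0],"twist":0,"hand":0},{"translation":[0,0,0],"twist":0,"hand":0}]}}

```text
time: 19.8
tool_pos: [0.6675, 0.1463, 0.0701]
tool_rot: [0.033, 0.601, 0.799, -0.004]
contact_force: [0.9, -0.8, 4.7]
gripper_width: 0.382
grasp_force: 62.6
```

Emit:
{"api": "apply_moves", "payload": {"targets": [{"translation":[-0.03,0.02,-0.45],"twist":0,"hand":0},{"translation":[-0.03,0.01,-0.44],"twist":0,"hand":0},{"translation":[-0.03,0.02,-0.45],"twist":0,"hand":0},{"translation":[-0.38,-0.26,0.02],"twist":0.08,"hand":0},{"translation":[-0.39,-0.27,0.01],"twist":0.07,"hand":0},{"translation":[-0.38,-0.26,0.02],"twist":0.08,"hand":0},{"translation":[-0.39,-0.25,0.02],"twist":0.08,"hand":0},{"translation":[-0.39,-0.25,0.02],"twist":0.08,"hand":0}]}}

```text
time: 20.6
tool_pos: [0.5924, -0.0766, 0.1998]
tool_rot: [0.032, 0.616, 0.787, -0.005]
contact_force: [0.6, -0.5, -1.2]
gripper_width: 0.381
grasp_force: 62.1
```

Emit:
{"api": "apply_moves", "payload": {"targets": [{"translation":[-0.4,-0.25,0.01],"twist":0.07,"hand":0},{"translation":[-0.39,-0.25,0.02],"twist":0.08,"hand":0},{"translation":[-0.4,-0.24,0.02],"twist":0.08,"hand":0},{"translation":[-0.39,-0.24,0.01],"twist":0.08,"hand":0},{"translation":[-0.4,-0.24,0.02],"twist":0.07,"hand":0},{"translation":[-0.41,-0.24,0.02],"twist":0.08,"hand":0},{"translation":[-0.4,-0.23,0.01],"twist":0.08,"hand":0},{"translation":[-0.41,-0.23,0.02],"twist":0.07,"hand":0}]}}

```text
time: 21.4
tool_pos: [0.4734, -0.4308, 0.1981]
tool_rot: [0.032, 0.64, 0.768, -0.004]
contact_force: [0.4, -0.2, -0.5]
gripper_width: 0.384
grasp_force: 62.1
```

Emit:
{"api": "apply_moves", "payload": {"targets": [{"translation":[0.03,-0.02,0.45],"twist":0,"hand":0},{"translation":[0.03,-0.01,0.45],"twist":0,"hand":0},{"translation":[0,0,0],"twist":0,"hand":0}]}}

```text
time: 21.7
tool_pos: [0.4708, -0.4252, 0.1004]
tool_rot: [0.026, 0.641, 0.767, -0.003]
contact_force: [-0.3, 1.6, -1.2]
gripper_width: 0.383
grasp_force: 62.0
```

Emit:
{"api": "apply_moves", "payload": {"targets": [{"translation":[0,0,0],"twist":0,"hand":1},{"translation":[0,0,0],"twist":0,"hand":1},{"translation":[0,0,0],"twist":0,"hand":1},{"translation":[0,0,0],"twist":0,"hand":1},{"translation":[0,0,-0.4],"twist":0,"hand":1},{"translation":[0,0,-0.4],"twist":0,"hand":1},{"translation":[0,0,-0.4],"twist":0,"hand":1},{"translation":[0,0,-0.4],"twist":0,"hand":1}]}}

```text
time: 22.5
tool_pos: [0.4672, -0.4203, 0.2695]
tool_rot: [0.032, 0.64, 0.768, -0.004]
contact_force: [1.0, -0.6, 0.9]
gripper_width: 1.001
grasp_force: 0.0
```

Emit:
{"api": "apply_moves", "payload": {"targets": [{"translation":[0.4,-0.31,-0.03],"twist":0,"hand":1},{"translation":[0.4,-0.31,-0.03],"twist":0,"hand":1},{"translation":[0.4,-0.31,-0.03],"twist":0,"hand":1},{"translation":[0.4,-0.31,-0.03],"twist":0,"hand":1},{"translation":[0.4,-0.31,-0.03],"twist":0,"hand":1},{"translation":[0,0,0],"twist":0,"hand":1}]}}

```text
time: 23.1
tool_pos: [0.2784, -0.2505, 0.2668]
tool_rot: [0.034, 0.64, 0.767, -0.005]
contact_force: [1.2, -1.0, -0.3]
gripper_width: 1.003
grasp_force: 0.0
```

Run:
```python
from h import *
p,a,M=pose();print(p,a,M[:2,2],state()["joint_pos"])
```

```text
[ 0.27836722 -0.25054658  0.2668207 ] 1.7502124383428224 [ 0.04656774 -0.05101089] [-0.93744417 -0.67525835  2.1668099   0.00734551  1.5813065  -1.11760658]
```

Emit:
{"api": "apply_moves", "payload": {"targets": [{"translation":[0.4,-0.31,-0.03],"twist":0,"hand":1},{"translation":[0.24,-0.18,-0.02],"twist":0,"hand":1},{"translation":[0,0,0],"twist":0,"hand":1}]}}

```text
time: 23.4
tool_pos: [0.221, -0.1993, 0.2672]
tool_rot: [0.034, 0.64, 0.767, -0.005]
contact_force: [0.6, -0.5, 1.2]
gripper_width: 0.998
grasp_force: 0.0
```

Run:
```python
from h import *
p,a,M=pose();print(p,a,M[:2,2],state()["joint_pos"])
```

```text
[ 0.221029   -0.19929662  0.26720811] 1.7498419953761568 [ 0.04601913 -0.05057442] [-0.99565066 -0.94724736  2.30223555  0.01122838  1.71906969 -1.17371564]
```

Run:
```python
from h import *
chain([(.53,-.11,.28,1.57)])
```

```text
at [ 0.221  -0.1993  0.2672] 1.75 tilt [ 0.046 -0.051]
-> (0.53, -0.11, 0.28, 1.57) 7
[0.05, 0.46, 0.0] 0.26
[0.05, 0.45, -0.01] 0.25
[0.07, 0.46, 0.0] 0.26
[0.08, 0.45, -0.01] 0.26
[0.1, 0.45, 0.0] 0.25
[0.1, 0.45, -0.01] 0.26
[0.12, 0.44, 0.0] 0.26
```

Emit:
{"api": "apply_moves", "payload": {"targets": [{"translation":[0.05,0.46,0],"twist":0.26,"hand":1},{"translation":[0.05,0.45,-0.01],"twist":0.25,"hand":1},{"translation":[0.07,0.46,0],"twist":0.26,"hand":1},{"translation":[0.08,0.45,-0.01],"twist":0.26,"hand":1},{"translation":[0.1,0.45,0],"twist":0.25,"hand":1},{"translation":[0.1,0.45,-0.01],"twist":0.26,"hand":1},{"translation":[0.12,0.44,0],"twist":0.26,"hand":1},{"translation":[0,0,0],"twist":0,"hand":1}]}}

```text
time: 24.2
tool_pos: [0.5349, -0.1084, 0.2759]
tool_rot: [0.03, 0.705, 0.708, -0.001]
contact_force: [-1.2, 0.1, 0.3]
gripper_width: 1.003
grasp_force: 0.0
```

```bash
cat > meas.py <<'E'
from h import *
import sys
def run(tag,scr=("coarse1","fine1")):
    p,a,M=pose();print(p,a,M[:2,2])
    cal,im=snap("wrist",tag)
    hsv=cv2.cvtColor(im,cv2.COLOR_RGB2HSV)
    # gauge bases by colour, projected on the base top (8 mm)
    for n,(lo,hi) in {"blue":((108,150,60),(125,255,255)),"red":((0,215,120),(4,255,255))}.items():
        m=cv2.inRange(hsv,lo,hi);m=cv2.morphologyEx(m,cv2.MORPH_OPEN,np.ones((3,3)))
        cn,_l=cv2.findContours(m,cv2.RETR_EXTERNAL,cv2.CHAIN_APPROX_NONE)
        if not cn: continue
        cn=max(cn,key=cv2.contourArea)[:,0]
        W=proj("wrist",cn,.008,cal)[:,:2]*1000
        b=cv2.boundingRect(cn.reshape(-1,1,2));print(n,"bbox",b,"rect",cv2.minAreaRect(W.astype(np.float32)))
    for q in scr:
        for r in regions_of("wrist",q):
            ys,xs=np.nonzero(r["pixels"])
            if len(xs)<300: continue
            W=proj("wrist",np.c_[xs,ys],.014,cal)[:,:2]*1000
            (cx,cy),(w,h),an=cv2.minAreaRect(W.astype(np.float32))
            print(q,round(r["score"],2),len(xs),"px",int(xs.mean()),int(ys.mean()),"rect",np.round([cx,cy,w,h,an],1))
    return cal,im
if __name__=="__main__": run(sys.argv[1])
E
python3 meas.py w4
```

```text
[ 0.53490477 -0.10838556  0.27589618] 1.574156616983997 [ 0.04161324 -0.04401938]
red bbox (289, 0, 154, 22) rect ((630.7144165039062, 43.40254592895508), (152.42529296875, 18.255632400512695), 0.7962960600852966)
coarse1 0.86 1448 px 155 25 rect [426.6  28.9  41.7  34.3  83.4]
coarse1 0.54 397 px 57 330 rect [ 265.7 -318.7   32.2   26.8   11.8]
fine1 0.76 3508 px 192 177 rect [ 451.3 -130.3  185.5   33.3   89.8]
```

View pics/w4.png

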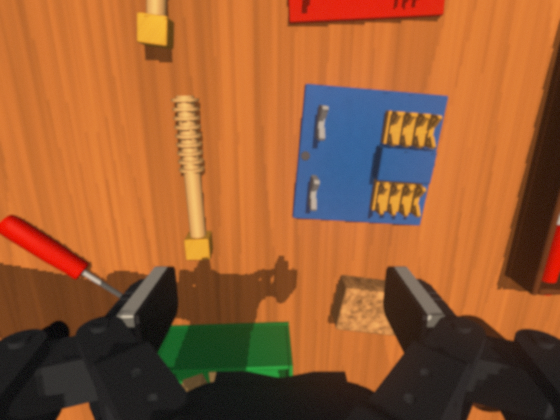

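The view shows the blue gauge clear, with rests at (322,125) and (314,195) and tooth rows at (412,130) and (400,200). The fine screw runs from its head at (198,247) to its tip at (186,97). I'll now measure the blue gauge and this screw closely.

```bash
cat >> h.py <<'E'
def rect(im,cal,lo,hi,z,win=None):
    hsv=cv2.cvtColor(im,cv2.COLOR_RGB2HSV);m=cv2.inRange(hsv,lo,hi)
    if win: k=np.zeros_like(m);k[win[1]:win[3],win[0]:win[2]]=1;m*=k
    m=cv2.morphologyEx(m,cv2.MORPH_OPEN,np.ones((3,3)))
    cn,_l=cv2.findContours(m,cv2.RETR_EXTERNAL,cv2.CHAIN_APPROX_NONE);cn=max(cn,key=cv2.contourArea)[:,0]
    W=(proj("wrist",cn,z,cal)[:,:2]*1000).astype(np.float32)
    return cv2.minAreaRect(W),cv2.boundingRect(cn.reshape(-1,1,2)),W
def screw(cal,mask,im):
    "axis line on all pixels at axis height; head by its yellow, thread end by extent"
    ys,xs=np.nonzero(mask);W=(proj("wrist",np.c_[xs,ys],.014,cal)[:,:2]*1000).astype(np.float32)
    vx,vy,x0,y0=cv2.fitLine(W,cv2.DIST_HUBER,0,.01,.01).ravel();d=np.array([vx,vy])
    hsv=cv2.cvtColor(im,cv2.COLOR_RGB2HSV)[ys,xs];hd=(hsv[:,1]>190)&(hsv[:,0]>17)&(hsv[:,0]<32)
    t=(W-[x0,y0])@d; 
    if np.median(t[hd])>0: d=-d;t=-t
    lo,hi=np.percentile(t,.5),np.percentile(t,99.5)
    H=np.median(t[hd]);print("  ext",lo.round(1),hi.round(1),"head t",H.round(1),"n",hd.sum())
    o=np.array([x0,y0])+d*((lo+hi)/2-27)
    return o.round(1),round(float(np.arctan2(d[1],d[0])),3)
E
python3 - <<'E'
from h import *
cal=get_calibration("wrist");im=cv2.imread("pics/w4.png")[:,:,::-1].copy()
print(im[150,350],im[10,400])
for lo,hi in [((100,120,25),(130,255,255))]:
    print(rect(im,cal,lo,hi,.008,(270,60,480,240))[:2])
grab_frame("wrist")
for r in regions_of("wrist","fine1")[:1]: print(screw(cal,r["pixels"],im))
# teeth/rest tops: pixel -> world at V top height
print((proj("wrist",[[322,106],[316,178],[314,209],[320,141]],.0374,cal)*1000).round(1)[:,:2].tolist())
m=im[60:240,270:480];cv2.imwrite("pics/w4g.png",cv2.resize(m,(700,600),interpolation=cv2.INTER_CUBIC)[:,:,::-1])
E
```

```text
[ 53  97 150] [225  40  20]
(((640.5578002929688, -107.01868438720703), (146.4858856201172, 152.65591430664062), 85.7849349975586), (295, 86, 149, 136))
  ext -99.0 85.5 head t -87.0 n 374
(array([ 450.5, -157.4], dtype=float32), 1.587)
[[582.9, -48.1], [579.5, -121.1], [578.5, -155.7], [582.2, -82.4]]
```

View pics/w4g.png

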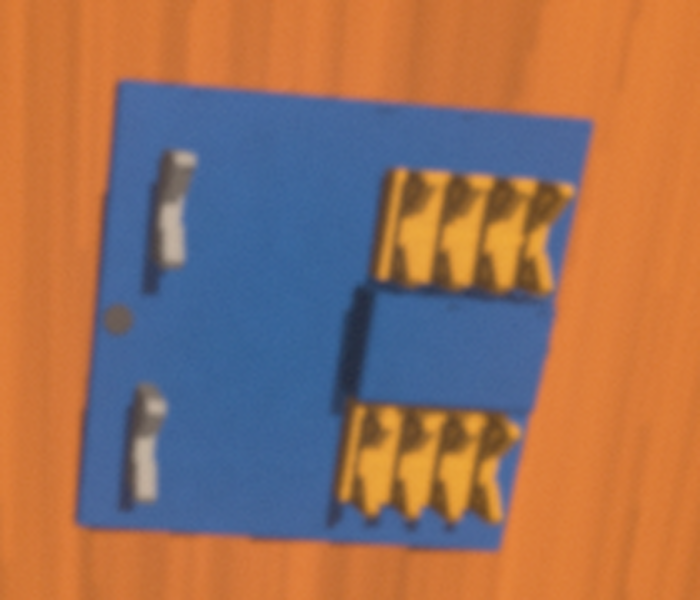

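The close-up shows the blue gauge empty, turned about −4.2°, with all four teeth clear in each lane. Next is the red gauge and the near coarse screw.

Emit:
{"api": "apply_moves", "payload": {"targets": [{"translation":[0.5,0,0.02],"twist":0,"hand":1},{"translation":[0.5,0,0.02],"twist":0,"hand":1},{"translation":[0.5,0,0.02],"twist":0,"hand":1},{"translation":[0.4,0,0.02],"twist":0,"hand":1},{"translation":[0,0,0],"twist":0,"hand":1}]}}

```text
time: 24.95
tool_pos: [0.5294, 0.0826, 0.2614]
tool_rot: [0.031, 0.705, 0.709, -0.0]
contact_force: [-0.4, -0.0, 0.3]
gripper_width: 1.0
grasp_force: 0.0
```

Run:
```python
from h import *
p,a,M=pose();print(p,a,M[:2,2])
cal,im=snap("wrist","w5")
print(rect(im,cal,(0,190,90),(6,255,255),.008,(260,20,480,280))[:2])
for q in("coarse1",):
  for r in regions_of("wrist",q):
    if r["pixels"].sum()>1000: print(q,r["score"],screw(cal,r["pixels"],im))
m=im[20:230,100:450];cv2.imwrite("pics/w5g.png",cv2.resize(m,(800,480),interpolation=cv2.INTER_CUBIC)[:,:,::-1])
```

```text
[0.52944853 0.08256076 0.2613734 ] 1.5748808514430161 [ 0.04416503 -0.04434358]
(((627.7430419921875, 110.63511657714844), (154.31692504882812, 148.96730041503906), 3.178050994873047), (287, 60, 153, 149))
  ext -97.8 85.3 head t -84.5 n 551
coarse1 0.66 (array([431.6,  68. ], dtype=float32), 1.45)
```

View pics/w5g.png

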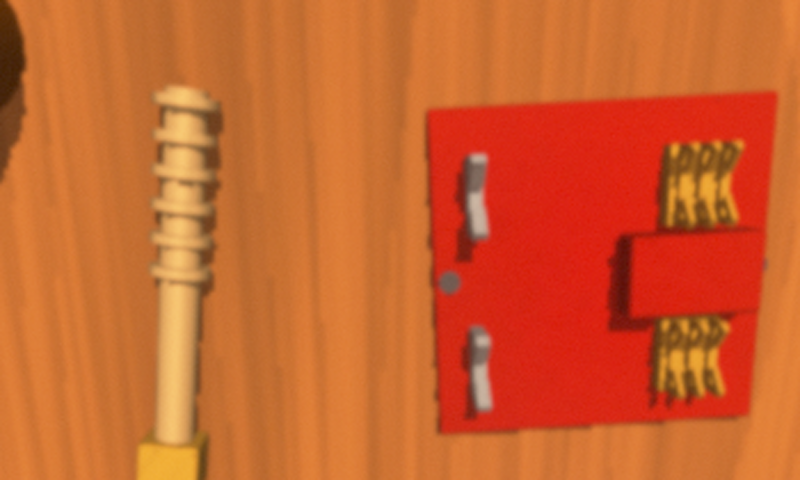

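The crop shows the near coarse screw lying along +y at zoom x≈180, and the red gauge clear, with rests at (478,195) and (480,370). Picking the near coarse screw now.

Run:
```python
from h import *
chain([(.4316,.068,.12,1.455),(.4316,.068,.027,1.455,.32),(.4316,.068,.15,1.455,.41),(.611,-.067,.13,-.0735)])
```

```text
at [0.5302 0.0794 0.2618] 1.571 tilt [ 0.045 -0.046]
-> (0.4316, 0.068, 0.12, 1.455) 4
[-0.01, -0.26, 0.34] 0.29
[-0.02, -0.26, 0.35] 0.29
[-0.03, -0.26, 0.34] 0.29
[-0.03, -0.26, 0.35] 0.29
-> (0.4316, 0.068, 0.027, 1.455, 0.32) 3
[0.01, -0.02, 0.31] 0.00
[0.01, -0.01, 0.31] 0.00
[0.02, -0.02, 0.3] 0.00
-> (0.4316, 0.068, 0.15, 1.455, 0.41) 3
[-0.02, 0.02, -0.41] 0.00
[-0.02, 0.02, -0.41] 0.00
[-0.02, 0.02, -0.4] 0.00
-> (0.611, -0.067, 0.13, -0.0735) 16
[-0.07, 0.12, 0.02] 0.96
[-0.06, 0.13, 0.02] 0.95
[-0.04, 0.13, 0.02] 0.96
[-0.04, 0.13, 0.02] 0.95
[-0.02, 0.14, 0.03] 0.96
[0.0, 0.14, 0.02] 0.95
[0.0, 0.14, 0.02] 0.96
[0.02, 0.14, 0.02] 0.95
[0.03, 0.13, 0.02] 0.96
[0.05, 0.13, 0.02] 0.95
[0.06, 0.13, 0.02] 0.96
[0.07, 0.12, 0.02] 0.96
[0.08, 0.11, 0.03] 0.95
[0.09, 0.11, 0.02] 0.96
[0.1, 0.1, 0.02] 0.95
[0.11, 0.08, 0.02] 0.96
```

Emit:
{"api": "apply_moves", "payload": {"targets": [{"translation":[-0.01,-0.26,0.34],"twist":0.29,"hand":1},{"translation":[-0.02,-0.26,0.35],"twist":0.29,"hand":1},{"translation":[-0.03,-0.26,0.34],"twist":0.29,"hand":0.8},{"translation":[-0.03,-0.26,0.35],"twist":0.29,"hand":0.8},{"translation":[0,0,0],"twist":0,"hand":0.8},{"translation":[0,0,0],"twist":0,"hand":0.8}]}}

```text
time: 25.65
tool_pos: [0.4322, 0.0672, 0.1193]
tool_rot: [0.032, 0.747, 0.664, 0.001]
contact_force: [0.5, -0.4, 1.4]
gripper_width: 0.802
grasp_force: 0.0
```

Emit:
{"api": "apply_moves", "payload": {"targets": [{"translation":[0.01,-0.02,0.31],"twist":0,"hand":0.8},{"translation":[0.01,-0.02,0.31],"twist":0,"hand":0.8},{"translation":[0.02,-0.01,0.28],"twist":0,"hand":0.8},{"translation":[0,0,0],"twist":0,"hand":0.3},{"translation":[0,0,0],"twist":0,"hand":0},{"translation":[0,0,0],"twist":0,"hand":0},{"translation":[0,0,0],"twist":0,"hand":0},{"translation":[0,0,0],"twist":0,"hand":0}]}}

```text
time: 26.45
tool_pos: [0.4347, 0.0687, 0.0322]
tool_rot: [0.034, 0.746, 0.665, 0.003]
contact_force: [-0.9, -0.6, 7.0]
gripper_width: 0.183
grasp_force: 58.8
```

Emit:
{"api": "apply_moves", "payload": {"targets": [{"translation":[-0.02,0.02,-0.3],"twist":0,"hand":0},{"translation":[-0.02,0.02,-0.41],"twist":0,"hand":0},{"translation":[-0.02,0.02,-0.51],"twist":0,"hand":0},{"translation":[0,0,0],"twist":0,"hand":0}]}}

```text
time: 26.85
tool_pos: [0.437, 0.0679, 0.1596]
tool_rot: [0.037, 0.746, 0.665, 0.007]
contact_force: [0.7, 0.5, -1.2]
gripper_width: 0.182
grasp_force: 59.1
```

Emit:
{"api": "apply_moves", "payload": {"targets": [{"translation":[-0.07,0.12,0.02],"twist":0.96,"hand":0},{"translation":[-0.06,0.13,0.02],"twist":0.95,"hand":0},{"translation":[-0.04,0.13,0.02],"twist":0.96,"hand":0},{"translation":[-0.04,0.13,0.02],"twist":0.95,"hand":0},{"translation":[-0.02,0.14,0.03],"twist":0.96,"hand":0},{"translation":[0,0.14,0.02],"twist":0.95,"hand":0},{"translation":[0,0.14,0.02],"twist":0.96,"hand":0},{"translation":[0.02,0.14,0.02],"twist":0.95,"hand":0}]}}

```text
time: 27.65
tool_pos: [0.5219, -0.0003, 0.1401]
tool_rot: [0.029, 0.941, 0.337, 0.013]
contact_force: [0.2, -0.1, -1.3]
gripper_width: 0.179
grasp_force: 59.0
```

Emit:
{"api": "apply_moves", "payload": {"targets": [{"translation":[0.03,0.13,0.02],"twist":0.96,"hand":0},{"translation":[0.05,0.13,0.02],"twist":0.95,"hand":0},{"translation":[0.06,0.13,0.02],"twist":0.96,"hand":0},{"translation":[0.07,0.12,0.02],"twist":0.96,"hand":0},{"translation":[0.08,0.11,0.03],"twist":0.95,"hand":0},{"translation":[0.09,0.11,0.02],"twist":0.96,"hand":0},{"translation":[0.1,0.1,0.02],"twist":0.95,"hand":0},{"translation":[0.11,0.08,0.02],"twist":0.96,"hand":0}]}}

```text
time: 28.45
tool_pos: [0.6115, -0.0672, 0.1299]
tool_rot: [0.022, 0.999, -0.039, 0.023]
contact_force: [0.4, 0.7, -0.8]
gripper_width: 0.176
grasp_force: 59.0
```

Emit:
{"api": "apply_moves", "payload": {"targets": [{"translation":[0,0,0],"twist":0,"hand":0},{"translation":[0,0,0],"twist":0,"hand":0}]}}

```text
time: 28.65
tool_pos: [0.6109, -0.0667, 0.1298]
tool_rot: [0.022, 0.999, -0.036, 0.022]
contact_force: [0.4, -0.5, -1.3]
gripper_width: 0.18
grasp_force: 59.0
```

Run:
```python
from h import *
chain([(.611,-.067,.10,-.0735)])
cal,im=snap("wrist","w6")
# predicted pixels of screw points in hand (axis 17 mm ahead of TCP, rings 42..112) and blue lane0 teeth tops
p,a,M=pose();K=cal["camera_matrix"];T=cal["pose"]
def px(P):
    c=T[:3,:3].T@(np.array(P)-T[:3,3]);return (np.array([K[0,2]+K[0,0]*c[0]/-c[2],K[1,2]-K[1,1]*c[1]/-c[2]])).round(0).tolist()
for x in(-50,0,42,56,70,84,98,112):print(x,px(p+M@np.array([x/1e3,0,.017])))
```

```text
at [ 0.6109 -0.0667  0.1298] -0.071 tilt [ 0.043 -0.046]
-> (0.611, -0.067, 0.1, -0.0735) 1
[-0.01, -0.01, 0.3] 0.03
-50 [283.0, 372.0]
0 [283.0, 277.0]
42 [284.0, 183.0]
56 [284.0, 148.0]
70 [284.0, 111.0]
84 [284.0, 72.0]
98 [284.0, 30.0]
112 [284.0, -15.0]
```

View pics/w6.png

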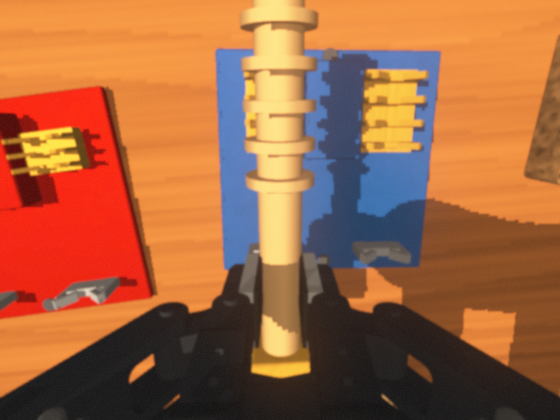

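The view shows the coarse screw straight in the hand, with rings at rows 182, 145, 105, 64 and 18, close to prediction. The blue base corners are at about (217,50), (440,52), (420,266) and (223,268). I'll cross-check the gauge from these.

Run:
```python
from h import *
cal=get_calibration("wrist")
W=proj("wrist",[[217,50],[440,52],[420,266],[223,268]],.008,cal)[:,:2]*1000;print(W.round(1).tolist(),W.mean(0))
p,a,M=pose();K=cal["camera_matrix"];T=cal["pose"]
def px(P):
    c=T[:3,:3].T@(np.array(P)-T[:3,3]);return (np.array([K[0,2]+K[0,0]*c[0]/-c[2],K[1,2]-K[1,1]*c[1]/-c[2]])).round(0).tolist()
c,s=np.cos(-.0735),np.sin(-.0735)
for x in(-58.5,16.5,30.5,44.5,58.5):
    for dy in(-52,-38,-24): g=np.array([640.6+c*x-s*dy,-107+s*x+c*dy])/1e3;print(x,dy,px([*g,.0374]))
print([px(p+M@np.array([x/1e3,0,.006])) for x in (42,56,70,84,98)])
```

```text
[[725.2, -37.2], [714.3, -184.2], [562.0, -174.2], [574.0, -24.2]] [ 643.87757277 -104.92546041]
-58.5 -52 [411.0, 263.0]
-58.5 -38 [390.0, 263.0]
-58.5 -24 [369.0, 264.0]
16.5 -52 [421.0, 151.0]
16.5 -38 [399.0, 151.0]
16.5 -24 [377.0, 151.0]
30.5 -52 [423.0, 128.0]
30.5 -38 [401.0, 128.0]
30.5 -24 [378.0, 128.0]
44.5 -52 [426.0, 104.0]
44.5 -38 [403.0, 104.0]
44.5 -24 [380.0, 104.0]
58.5 -52 [428.0, 79.0]
58.5 -38 [405.0, 79.0]
58.5 -24 [381.0, 79.0]
[[284.0, 188.0], [285.0, 151.0], [285.0, 111.0], [285.0, 68.0], [285.0, 22.0]]
```

Run:
```python
from h import *
chain([(.611,-.067,.062,-.0735,.25),(.611,-.067,.053,-.0735,.03)])
```

```text
at [ 0.6107 -0.0665  0.1299] -0.071 tilt [ 0.043 -0.046]
-> (0.611, -0.067, 0.062, -0.0735, 0.25) 3
[-0.01, -0.01, 0.23] 0.01
[-0.01, -0.01, 0.22] 0.01
[-0.01, 0.0, 0.23] 0.01
-> (0.611, -0.067, 0.053, -0.0735, 0.03) 3
[0.0, 0.0, 0.03] -0.00
[0.0, -0.01, 0.03] -0.00
[0.0, 0.0, 0.03] -0.00
```

Emit:
{"api": "apply_moves", "payload": {"targets": [{"translation":[-0.01,-0.01,0.23],"twist":0.01,"hand":0},{"translation":[-0.01,-0.01,0.22],"twist":0.01,"hand":0},{"translation":[-0.01,0,0.23],"twist":0.01,"hand":0},{"translation":[0,0,0.03],"twist":0,"hand":0},{"translation":[0,-0.01,0.03],"twist":0,"hand":0},{"translation":[0,0,0.03],"twist":0,"hand":0},{"translation":[0,0,0],"twist":0,"hand":0}]}}

```text
time: 29.4
tool_pos: [0.6119, -0.0656, 0.0553]
tool_rot: [0.021, 0.999, -0.038, 0.022]
contact_force: [-5.4, 6.2, 7.3]
gripper_width: 0.182
grasp_force: 60.1
```

Emit:
{"api": "apply_moves", "payload": {"targets": [{"translation":[-0.01,-0.01,0.01],"twist":0,"hand":0},{"translation":[0,0,0.02],"twist":0,"hand":0},{"translation":[0,0,0],"twist":0,"hand":0}]}}

```text
time: 29.7
tool_pos: [0.613, -0.0655, 0.0541]
tool_rot: [0.022, 0.999, -0.038, 0.025]
contact_force: [-3.5, 5.2, 10.3]
gripper_width: 0.18
grasp_force: 60.5
```

Forces are modest, so I'll release, rise and look.

Emit:
{"api": "apply_moves", "payload": {"targets": [{"translation":[0,0,0],"twist":0,"hand":0.3},{"translation":[0,0,0],"twist":0,"hand":0.5},{"translation":[0,0,0],"twist":0,"hand":0.5},{"translation":[0,0,0],"twist":0,"hand":0.5},{"translation":[0,0,-0.2],"twist":0,"hand":0.5},{"translation":[0,0,-0.4],"twist":0,"hand":0.6},{"translation":[-0.1,0,-0.4],"twist":0,"hand":1},{"translation":[0,0,0],"twist":0,"hand":1}]}}

```text
time: 30.5
tool_pos: [0.5999, -0.0616, 0.1564]
tool_rot: [0.023, 0.999, -0.038, 0.028]
contact_force: [0.4, 0.1, 0.4]
gripper_width: 0.913
grasp_force: 0.0
```

Run:
```python
from h import *
p,a,M=pose();print(p,a)
cal,im=snap("wrist","w7")
cv2.imwrite("pics/w7g.png",cv2.resize(im[0:300,180:480],(600,600),interpolation=cv2.INTER_CUBIC)[:,:,::-1])
```

```text
[ 0.59992107 -0.06157092  0.15638588] -0.0752249378769076
```

View pics/w7g.png

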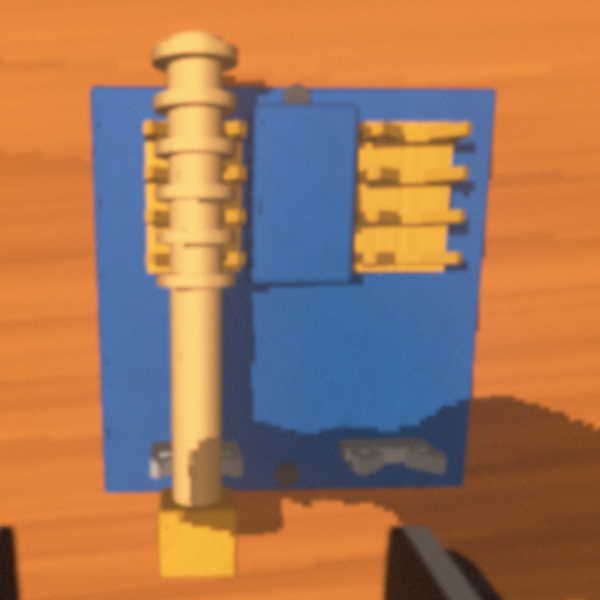

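The crop shows the coarse screw in blue lane0: its rings sit midway between the teeth and the head hangs past the rest. Next is the fine screw.

Run:
```python
from h import *
chain([(.45,-.15,.2,1.58)])
```

```text
at [ 0.5987 -0.0614  0.1533] -0.075 tilt [ 0.05  -0.048]
-> (0.45, -0.15, 0.2, 1.58) 17
[-0.08, 0.06, -0.03] -0.97
[-0.09, 0.05, -0.03] -0.98
[-0.09, 0.04, -0.03] -0.97
[-0.1, 0.04, -0.03] -0.98
[-0.09, 0.02, -0.03] -0.97
[-0.11, 0.02, -0.03] -0.97
[-0.1, 0.0, -0.03] -0.98
[-0.1, 0.0, -0.02] -0.97
[-0.1, -0.02, -0.03] -0.97
[-0.1, -0.02, -0.03] -0.98
[-0.09, -0.03, -0.03] -0.97
[-0.09, -0.05, -0.03] -0.98
[-0.09, -0.05, -0.03] -0.97
[-0.08, -0.06, -0.03] -0.97
[-0.08, -0.07, -0.03] -0.98
[-0.07, -0.07, -0.03] -0.97
[-0.06, -0.08, -0.03] -0.97
```

Emit:
{"api": "apply_moves", "payload": {"targets": [{"translation":[-0.08,0.06,-0.1],"twist":-0.97,"hand":1},{"translation":[-0.09,0.05,-0.1],"twist":-0.98,"hand":1},{"translation":[-0.09,0.04,-0.05],"twist":-0.97,"hand":1},{"translation":[-0.1,0.04,-0.03],"twist":-0.98,"hand":1},{"translation":[-0.09,0.02,-0.03],"twist":-0.97,"hand":1},{"translation":[-0.11,0.02,-0.03],"twist":-0.97,"hand":1},{"translation":[-0.1,0,-0.03],"twist":-0.98,"hand":1},{"translation":[-0.1,0,-0.02],"twist":-0.97,"hand":1}]}}

```text
time: 31.35
tool_pos: [0.5251, -0.1023, 0.1854]
tool_rot: [0.028, 0.938, 0.346, 0.011]
contact_force: [-0.7, -0.2, 0.2]
gripper_width: 0.998
grasp_force: 0.0
```

Emit:
{"api": "apply_moves", "payload": {"targets": [{"translation":[-0.1,-0.02,-0.03],"twist":-0.97,"hand":1},{"translation":[-0.1,-0.02,-0.03],"twist":-0.98,"hand":1},{"translation":[-0.09,-0.03,0],"twist":-0.97,"hand":1},{"translation":[-0.09,-0.05,0],"twist":-0.98,"hand":1},{"translation":[-0.09,-0.05,0],"twist":-0.97,"hand":1},{"translation":[-0.08,-0.06,0],"twist":-0.97,"hand":1},{"translation":[-0.08,-0.07,0],"twist":-0.98,"hand":1},{"translation":[-0.07,-0.07,0],"twist":-0.97,"hand":1}]}}

```text
time: 32.15
tool_pos: [0.4562, -0.1448, 0.1902]
tool_rot: [0.03, 0.736, 0.676, -0.0]
contact_force: [-0.4, 0.3, 0.1]
gripper_width: 1.0
grasp_force: 0.0
```

Emit:
{"api": "apply_moves", "payload": {"targets": [{"translation":[-0.06,-0.08,0],"twist":-0.97,"hand":1},{"translation":[0,0,0],"twist":0,"hand":1}]}}

```text
time: 32.35
tool_pos: [0.4475, -0.1503, 0.1902]
tool_rot: [0.03, 0.705, 0.709, -0.002]
contact_force: [-0.2, 0.0, 0.4]
gripper_width: 1.0
grasp_force: 0.0
```

Run:
```python
from h import *
p,a,M=pose();print(p,a)
cal,im=snap("wrist","w8")
for r in regions_of("wrist","fine1")[:3]:
    if r["pixels"].sum()>500:
        ys,xs=np.nonzero(r["pixels"]);print(r["score"],xs.min(),xs.max(),ys.min(),ys.max(),screw(cal,r["pixels"],im))
T=np.array([.4505,-.1574,.12,1.587])
chain([T,(T[0],T[1],.028,T[3],.31),(T[0],T[1],.15,T[3],.41),(.5974,.0709,.13,.0555)])
```

```text
[ 0.44754054 -0.15027067  0.19023423] 1.5760815941574364
  ext -102.0 84.2 head t -88.0 n 729
0.57 255 292 39 260 (array([ 450.8, -157.1], dtype=float32), 1.59)
at [ 0.4484 -0.15    0.1909] 1.575 tilt [ 0.042 -0.045]
-> [ 0.4505 -0.1574  0.12    1.587 ] 2
[-0.02, 0.0, 0.36] -0.06
[-0.02, -0.01, 0.35] -0.06
-> (np.float64(0.4505), np.float64(-0.1574), 0.028, np.float64(1.587), 0.31) 3
[0.01, -0.01, 0.31] 0.00
[0.02, -0.01, 0.3] 0.00
[0.01, -0.02, 0.31] 0.00
-> (np.float64(0.4505), np.float64(-0.1574), 0.15, np.float64(1.587), 0.41) 3
[-0.02, 0.02, -0.41] 0.00
[-0.02, 0.02, -0.4] 0.00
[-0.02, 0.01, -0.41] 0.00
-> (0.5974, 0.0709, 0.13, 0.0555) 16
[0.14, 0.09, 0.01] 0.96
[0.15, 0.08, 0.01] 0.95
[0.16, 0.07, 0.01] 0.96
[0.16, 0.05, 0.01] 0.96
[0.17, 0.03, 0.01] 0.96
[0.17, 0.02, 0.01] 0.95
[0.17, 0.0, 0.01] 0.96
[0.17, -0.01, 0.01] 0.96
[0.17, -0.03, 0.01] 0.95
[0.16, -0.05, 0.01] 0.96
[0.16, -0.06, 0.01] 0.96
[0.15, -0.08, 0.01] 0.96
[0.14, -0.09, 0.01] 0.95
[0.14, -0.1, 0.01] 0.96
[0.12, -0.12, 0.01] 0.96
[0.11, -0.13, 0.01] 0.96
```

Emit:
{"api": "apply_moves", "payload": {"targets": [{"translation":[-0.02,0.01,0.36],"twist":-0.07,"hand":0.8},{"translation":[-0.02,0,0.35],"twist":-0.07,"hand":0.8},{"translation":[0.01,-0.01,0.31],"twist":0,"hand":0.8},{"translation":[0.02,-0.01,0.3],"twist":0,"hand":0.8},{"translation":[0.01,-0.02,0.3],"twist":0,"hand":0.8},{"translation":[0,0,0],"twist":0,"hand":0.5},{"translation":[0,0,0],"twist":0,"hand":0},{"translation":[0,0,0],"twist":0,"hand":0}]}}

```text
time: 33.25
tool_pos: [0.4541, -0.1582, 0.032]
tool_rot: [0.033, 0.699, 0.714, -0.001]
contact_force: [0.4, -0.4, 0.3]
gripper_width: 0.294
grasp_force: 0.0
```

Emit:
{"api": "apply_moves", "payload": {"targets": [{"translation":[0,0,0],"twist":0,"hand":0},{"translation":[0,0,0],"twist":0,"hand":0},{"translation":[0,0,0],"twist":0,"hand":0}]}}

```text
time: 33.55
tool_pos: [0.4544, -0.1583, 0.0325]
tool_rot: [0.033, 0.699, 0.714, -0.001]
contact_force: [-0.5, 0.7, 6.3]
gripper_width: 0.182
grasp_force: 59.0
```

Emit:
{"api": "apply_moves", "payload": {"targets": [{"translation":[-0.02,0.02,-0.41],"twist":0,"hand":0},{"translation":[-0.02,0.02,-0.41],"twist":0,"hand":0},{"translation":[-0.02,0.01,-0.41],"twist":0,"hand":0},{"translation":[0.14,0.09,0.01],"twist":0.96,"hand":0},{"translation":[0.15,0.08,0.01],"twist":0.95,"hand":0},{"translation":[0.16,0.07,0.01],"twist":0.96,"hand":0},{"translation":[0.16,0.05,0.01],"twist":0.96,"hand":0},{"translation":[0.17,0.03,0.01],"twist":0.96,"hand":0}]}}

```text
time: 34.35
tool_pos: [0.4981, -0.0854, 0.1471]
tool_rot: [0.031, 0.85, 0.526, 0.006]
contact_force: [-0.4, -0.7, -2.2]
gripper_width: 0.181
grasp_force: 59.3
```

Emit:
{"api": "apply_moves", "payload": {"targets": [{"translation":[0.17,0.02,0.01],"twist":0.95,"hand":0},{"translation":[0.17,0,0.01],"twist":0.96,"hand":0},{"translation":[0.17,-0.01,0.01],"twist":0.96,"hand":0},{"translation":[0.17,-0.03,0.01],"twist":0.95,"hand":0},{"translation":[0.16,-0.05,0.01],"twist":0.96,"hand":0},{"translation":[0.16,-0.06,0.01],"twist":0.96,"hand":0},{"translation":[0.15,-0.08,0.01],"twist":0.96,"hand":0},{"translation":[0.14,-0.09,0.01],"twist":0.95,"hand":0}]}}

```text
time: 35.15
tool_pos: [0.5708, 0.0292, 0.1368]
tool_rot: [0.026, 0.985, 0.171, 0.017]
contact_force: [0.6, -0.3, -1.0]
gripper_width: 0.18
grasp_force: 59.2
```

Emit:
{"api": "apply_moves", "payload": {"targets": [{"translation":[0.14,-0.1,0.01],"twist":0.96,"hand":0},{"translation":[0.12,-0.12,0.01],"twist":0.96,"hand":0},{"translation":[0.11,-0.13,0.01],"twist":0.96,"hand":0},{"translation":[0,0,0],"twist":0,"hand":0},{"translation":[0,0,0],"twist":0,"hand":0}]}}

```text
time: 35.65
tool_pos: [0.5978, 0.0717, 0.1329]
tool_rot: [0.024, 0.999, 0.031, 0.021]
contact_force: [-0.8, -0.7, -1.6]
gripper_width: 0.179
grasp_force: 59.2
```

```bash
cat >> h.py <<'E'
def pxf(cal):
    K=cal["camera_matrix"];T=cal["pose"]
    def px(P):
        c=T[:3,:3].T@(np.array(P)-T[:3,3]);return (np.array([K[0,2]+K[0,0]*c[0]/-c[2],K[1,2]-K[1,1]*c[1]/-c[2]])).round(0).tolist()
    return px
E
python3 - <<'E'
from h import *
p,a,M=pose();print(p,a,M[:2,2])
cal,im=snap("wrist","w9");px=pxf(cal)
print("rings",[px(p+M@np.array([x/1e3,0,.004])) for x in range(41,106,9)])
c,s=np.cos(.0555),np.sin(.0555)
for x in(-58.5,31,40,49): print(x,[px([(627.7+c*x-s*dy)/1e3,(110.6+s*x+c*dy)/1e3,.0374]) for dy in(24,38,52,-24,-52)])
E
```

```text
[0.59778725 0.07172196 0.1329334 ] 0.06342211215695114 [ 0.04245664 -0.04633301]
rings [[284.0, 193.0], [284.0, 169.0], [284.0, 144.0], [285.0, 117.0], [285.0, 90.0], [285.0, 62.0], [285.0, 32.0], [285.0, 1.0]]
-58.5 [[184.0, 265.0], [162.0, 265.0], [141.0, 266.0], [256.0, 264.0], [297.0, 264.0]]
31 [[174.0, 127.0], [151.0, 127.0], [127.0, 127.0], [254.0, 127.0], [300.0, 128.0]]
40 [[173.0, 111.0], [150.0, 111.0], [126.0, 111.0], [254.0, 112.0], [300.0, 112.0]]
49 [[172.0, 96.0], [148.0, 95.0], [124.0, 95.0], [254.0, 96.0], [301.0, 97.0]]
```

View pics/w9.png

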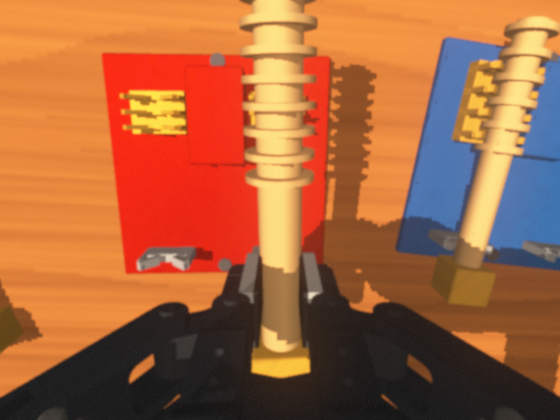

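The view shows the fine screw in hand, with rings at rows about 180, 154, 129, 103, 78, 49 and 20. Red lane0's teeth are at rows 95–130 on the left. I'll get exact rows from intensity profiles.

Run:
```python
from h import *
im=cv2.imread("pics/w9.png")[:,:,::-1].astype(int)
# ring overhang: pale wood (R high, B moderate) vs red/dark
def runs(m,o=0):
    e=np.flatnonzero(np.diff(np.r_[0,m.astype(int),0]));return [(int(a)+o,int(b)-1+o) for a,b in zip(e[::2],e[1::2])]
for c in(249,252,306,309):
    col=im[:260,c];print("rings",c,runs((col[:,2]>75)&(col[:,0]>120)&(col[:,1]>110)))
for c in(123,125,128,131):
    col=im[80:140,c];print("teeth",c,runs((col[:,1]>90),80))
col=im[230:280,150];print("rest",runs((col[:,2]>90)&(abs(col[:,0]-col[:,2])<40),230))
im6=cv2.imread("pics/w6.png")[:,:,::-1].astype(int)
for c in(249,252,312): 
    col=im6[:260,c];print("coarse rings",c,runs((col[:,2]>75)&(col[:,0]>120)&(col[:,1]>110)))
for c in (426,424,421):
    col=im6[60:160,c];print("coarse teeth",c,runs((col[:,0]>120)&(col[:,1]>90),60))
for q,i in(("fine",im),("coarse",im6)):
    col=i[300:400,280];print(q,"head edge",runs((col[:,1]>100)&(col[:,2]>70),300),runs((col[:,0]>120)&(col[:,2]<60),300))
```

```text
rings 249 [(13, 23), (45, 54), (75, 82), (102, 110), (129, 136), (154, 160), (177, 183), (255, 259)]
rings 252 [(3, 23), (34, 37), (39, 40), (44, 54), (75, 83), (102, 111), (129, 136), (154, 161), (178, 185), (255, 259)]
rings 306 [(14, 22), (45, 52), (75, 81), (103, 108), (129, 135), (154, 159), (179, 183), (254, 259)]
rings 309 [(14, 22), (46, 52), (76, 80), (104, 105), (107, 107), (255, 259)]
teeth 123 [(93, 98), (109, 114), (125, 129)]
teeth 125 [(94, 97), (109, 113), (125, 129)]
teeth 128 [(91, 98), (109, 113), (125, 129)]
teeth 131 [(90, 130)]
rest [(253, 265)]
coarse rings 249 [(7, 23), (47, 49), (55, 70), (82, 92), (100, 118), (128, 135), (140, 153), (171, 171), (177, 189)]
coarse rings 252 [(0, 22), (34, 37), (40, 40), (47, 70), (84, 92), (100, 117), (129, 132), (134, 135), (140, 153), (170, 170), (177, 190), (255, 255), (257, 257), (259, 259)]
coarse rings 312 [(14, 16), (18, 18), (35, 35), (48, 50), (56, 58), (63, 63), (67, 67), (99, 101), (110, 111), (150, 150), (172, 172)]
coarse teeth 426 [(70, 79), (96, 100)]
coarse teeth 424 [(69, 79), (95, 102), (121, 121)]
coarse teeth 421 [(70, 79), (94, 103), (119, 126), (143, 148)]
fine head edge [(300, 305), (307, 307), (309, 312), (314, 314), (316, 316), (318, 320), (326, 329), (331, 332), (334, 334), (336, 351)] [(353, 359), (361, 361), (376, 377)]
coarse head edge [(300, 356)] [(358, 365), (376, 377)]
```

Run:
```python
from h import *
from scipy.optimize import least_squares
cal=get_calibration("wrist");px=pxf(cal);p,a,M=pose()
K=cal["camera_matrix"];T=cal["pose"]
def row(P): c=T[:3,:3].T@(P-T[:3,3]);return K[1,2]-K[1,1]*c[1]/-c[2]
obs=[180.3,157,132.5,106,79,49.5,18]
for k in(-1,0,1):
    f=lambda v:[row(p+M@np.array([(41+9*(i+k)+v[0])/1e3,0,.0175-v[1]*(41+9*i)/1e3]))-o for i,o in enumerate(obs)]
    s=least_squares(f,[0,.05]);print("fine",k,s.x,np.abs(s.fun).max())
chain([(.5974,.0709,.13,.0555)])
```

```text
fine -1 [12.56756238  0.16705648] 0.6568254867022745
fine 0 [3.56756237 0.16705648] 0.6568255108617223
fine 1 [-5.4324376   0.16705648] 0.6568254078671032
at [0.5977 0.0714 0.133 ] 0.063 tilt [ 0.043 -0.046]
-> (0.5974, 0.0709, 0.13, 0.0555) 1
[0.0, 0.0, 0.03] 0.07
```

Run:
```python
from h import *
from scipy.optimize import least_squares
cal=get_calibration("wrist");p,a,M=pose()
K=cal["camera_matrix"];T=cal["pose"]
def row(P): c=T[:3,:3].T@(P-T[:3,3]);return K[1,2]-K[1,1]*c[1]/-c[2]
for n,obs,x0,pt in(("fine",[180.3,157,132.5,106,79,49.5,18],41,9),("coarse",[183,146.7,108.7,62.7,15.5],42,14)):
    f=lambda v:[row(p+M@np.array([(x0+pt*i+v[0])/1e3,0,.0175-v[1]*(x0+pt*i)/1e3]))-o for i,o in enumerate(obs)]
    s=least_squares(f,[0,.05]);print(n,s.x,np.round(s.fun,1))
# gauge blue from w6 teeth rows, for reference: tooth shift; screw image widths
im=cv2.imread("pics/w9.png");print(im.shape)
```

```text
fine [3.56756237 0.16705648] [-0.5 -0.1  0.1  0.7  0.  -0.  -0.2]
coarse [1.28509157 0.16347902] [ 0.1  0.4 -1.2  1.1 -0.3]
(420, 560, 3)
```

Run:
```python
from h import *
chain([(.5932,.0721,.10,.0555),(.5932,.0721,.064,.0555,.2),(.5932,.0721,.056,.0555,.03)])
```

```text
at [0.5977 0.0714 0.133 ] 0.063 tilt [ 0.043 -0.046]
-> (0.5932, 0.0721, 0.1, 0.0555) 1
[-0.06, -0.03, 0.33] 0.07
-> (0.5932, 0.0721, 0.064, 0.0555, 0.2) 2
[-0.01, -0.01, 0.18] 0.00
[0.0, 0.0, 0.18] 0.00
-> (0.5932, 0.0721, 0.056, 0.0555, 0.03) 3
[0.0, 0.0, 0.03] 0.00
[0.0, 0.0, 0.02] 0.00
[-0.01, -0.01, 0.03] 0.00
```

Emit:
{"api": "apply_moves", "payload": {"targets": [{"translation":[-0.06,-0.03,0.33],"twist":0.07,"hand":0},{"translation":[-0.01,-0.01,0.18],"twist":0,"hand":0},{"translation":[0,0,0.18],"twist":0,"hand":0},{"translation":[0,0,0],"twist":0,"hand":0}]}}

```text
time: 36.1
tool_pos: [0.5912, 0.0713, 0.0607]
tool_rot: [0.024, 0.999, 0.027, 0.018]
contact_force: [-0.4, -0.1, -2.1]
gripper_width: 0.181
grasp_force: 59.2
```

Emit:
{"api": "apply_moves", "payload": {"targets": [{"translation":[0,0,0.03],"twist":0,"hand":0},{"translation":[0,0,0.02],"twist":0,"hand":0},{"translation":[-0.01,-0.01,0.03],"twist":0,"hand":0},{"translation":[0,0,0],"twist":0,"hand":0}]}}

```text
time: 36.5
tool_pos: [0.5947, 0.072, 0.0578]
tool_rot: [0.024, 0.999, 0.027, 0.023]
contact_force: [0.6, -4.0, 2.9]
gripper_width: 0.179
grasp_force: 59.7
```

Emit:
{"api": "apply_moves", "payload": {"targets": [{"translation":[0,0.01,0.02],"twist":0,"hand":0},{"translation":[0,0,0.01],"twist":0,"hand":0},{"translation":[0,0,0],"twist":0,"hand":0}]}}

```text
time: 36.8
tool_pos: [0.5954, 0.0707, 0.0563]
tool_rot: [0.025, 0.999, 0.027, 0.023]
contact_force: [-3.4, -4.3, 10.6]
gripper_width: 0.18
grasp_force: 60.6
```

Emit:
{"api": "apply_moves", "payload": {"targets": [{"translation":[0,0,0],"twist":0,"hand":0.3},{"translation":[0,0,0],"twist":0,"hand":0.5},{"translation":[0,0,0],"twist":0,"hand":0.5},{"translation":[0,0,0],"twist":0,"hand":0.5},{"translation":[0,0,-0.2],"twist":0,"hand":0.5},{"translation":[0,0,-0.4],"twist":0,"hand":0.6},{"translation":[0,0,-0.4],"twist":0,"hand":1},{"translation":[0,0,0],"twist":0,"hand":1}]}}

```text
time: 37.6
tool_pos: [0.593, 0.0767, 0.1599]
tool_rot: [0.023, 0.999, 0.027, 0.027]
contact_force: [0.2, 0.8, 0.8]
gripper_width: 0.915
grasp_force: 0.0
```

Run:
```python
from h import *
p,a,M=pose();print(p,a)
cal,im=snap("wrist","w10")
cv2.imwrite("pics/w10g.png",cv2.resize(im[0:300,100:500],(800,600),interpolation=cv2.INTER_CUBIC)[:,:,::-1])
```

```text
[0.59297033 0.07665494 0.15992927] 0.0549743694872956
```

View pics/w10g.png

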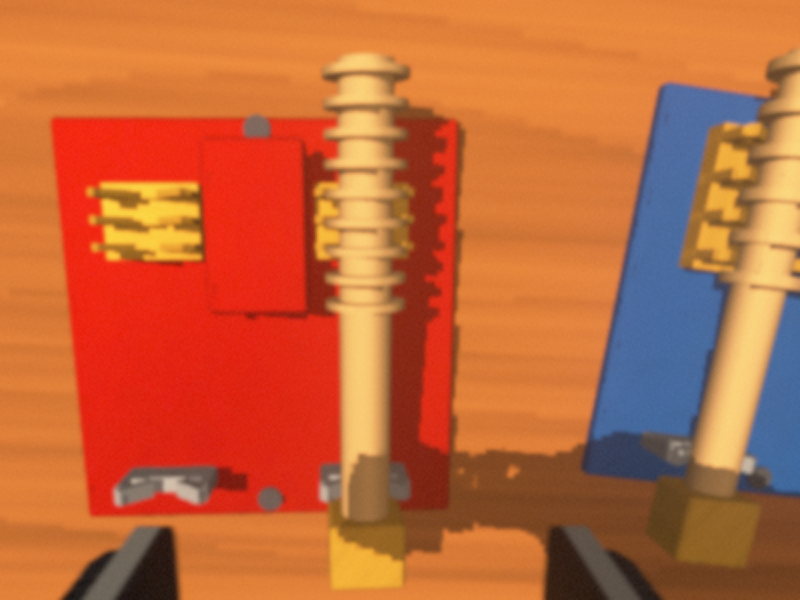

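The crop shows the fine screw in red lane1 with its head past the rest. The view is ambiguous on whether the rings sit between the teeth, so I'll test it with predicted pixels for seated and ridden-up poses.

Run:
```python
from h import *
cal=get_calibration("wrist");px=pxf(cal)
im=cv2.imread("pics/w10.png")[:,:,::-1].astype(int)
c,s=np.cos(.0555),np.sin(.0555);G=np.array([627.7,110.6])
def W(x,y,z): return [(G[0]+c*x-s*y)/1e3,(G[1]+s*x+c*y)/1e3,z]
print("teeth R",[px(W(x,-52,.0374)) for x in(31,40,49)],"L",[px(W(x,-24,.0374)) for x in(31,40,49)])
for n,pit in(("seated",0),("ridden",7/110.)):
    print(n,[(px(W(x-32.5,-38+14,.036+pit*(x+26)/1e3))[0],px(W(x-32.5,-38-14,.036+pit*(x+26)/1e3))) for x in range(41,120,9)])
m=(im[:,:,2]>75)&(im[:,:,0]>120)&(im[:,:,1]>105)
for r in range(24,160,2):
    xs=np.flatnonzero(m[r,240:330])+240
    # run containing axis column
    mid=int(283-(r-24)*0.0); l=mid
    while m[r,l-1]: l-=1
    q=mid
    while m[r,q+1]: q+=1
    print(r,l,q,end=" | ")
```

```text
teeth R [[303.0, 119.0], [303.0, 105.0], [304.0, 91.0]] L [[262.0, 119.0], [262.0, 105.0], [262.0, 91.0]]
seated [(262.0, [303.0, 152.0]), (262.0, [303.0, 139.0]), (262.0, [303.0, 126.0]), (262.0, [303.0, 112.0]), (262.0, [303.0, 98.0]), (261.0, [303.0, 84.0]), (261.0, [304.0, 70.0]), (261.0, [304.0, 55.0]), (261.0, [304.0, 40.0])]
ridden [(262.0, [303.0, 153.0]), (262.0, [304.0, 139.0]), (262.0, [304.0, 126.0]), (262.0, [304.0, 112.0]), (262.0, [304.0, 98.0]), (261.0, [305.0, 83.0]), (261.0, [305.0, 68.0]), (261.0, [305.0, 53.0]), (261.0, [306.0, 37.0])]
24 283 283 | 26 275 288 | 28 270 292 | 30 268 294 | 32 263 298 | 34 262 298 | 36 283 283 | 38 272 287 | 40 270 291 | 42 269 293 | 44 269 293 | 46 269 293 | 48 265 296 | 50 263 298 | 52 282 284 | 54 283 283 | 56 271 292 | 58 269 293 | 60 269 292 | 62 269 293 | 64 266 296 | 66 263 298 | 68 268 289 | 70 271 288 | 72 270 291 | 74 270 292 | 76 270 292 | 78 269 293 | 80 265 296 | 82 264 297 | 84 281 283 | 86 272 285 | 88 270 292 | 90 270 292 | 92 270 292 | 94 267 294 | 96 264 297 | 98 266 296 | 100 270 288 | 102 270 291 | 104 270 292 | 106 270 292 | 108 269 292 | 110 264 296 | 112 264 296 | 114 272 292 | 116 271 292 | 118 270 292 | 120 270 292 | 122 270 292 | 124 265 294 | 126 264 297 | 128 269 292 | 130 270 290 | 132 270 291 | 134 270 292 | 136 270 292 | 138 265 294 | 140 265 296 | 142 270 293 | 144 271 287 | 146 270 291 | 148 270 291 | 150 271 291 | 152 265 294 | 154 266 296 | 156 270 292 | 158 270 291 |
```

Run:
```python
from h import *
from scipy.optimize import least_squares
cal=get_calibration("wrist");px=pxf(cal);K=cal["camera_matrix"];T=cal["pose"]
c,s=np.cos(.0555),np.sin(.0555);G=np.array([627.7,110.6])
def row(x,y,z):
    q=T[:3,:3].T@(np.array([(G[0]+c*x-s*y)/1e3,(G[1]+s*x+c*y)/1e3,z])-T[:3,3]);return K[1,2]-K[1,1]*q[1]/-q[2]
obs=[153,140,126,111.3,96.7,81.7,66,50,33.5]
for h in(.007,.009,.011,.013):
    f=lambda v:[row(41+9*i-32.5+v[0],-38,.036+h+v[1]*(67+9*i)/1e3)-o for i,o in enumerate(obs)]
    r=least_squares(f,[0,0]);print(h,r.x.round(3),np.abs(r.fun).max().round(2))
im=cv2.imread("pics/w10.png")
a=cv2.resize(im[70:140,220:340],(800,467),interpolation=cv2.INTER_CUBIC);cv2.imwrite("pics/w10h.png",a)
```

```text
0.007 [0.13  0.065] 0.62
0.009 [0.14  0.049] 0.72
0.011 [0.151 0.033] 0.82
0.013 [0.162 0.017] 0.92
```

View pics/w10h.png

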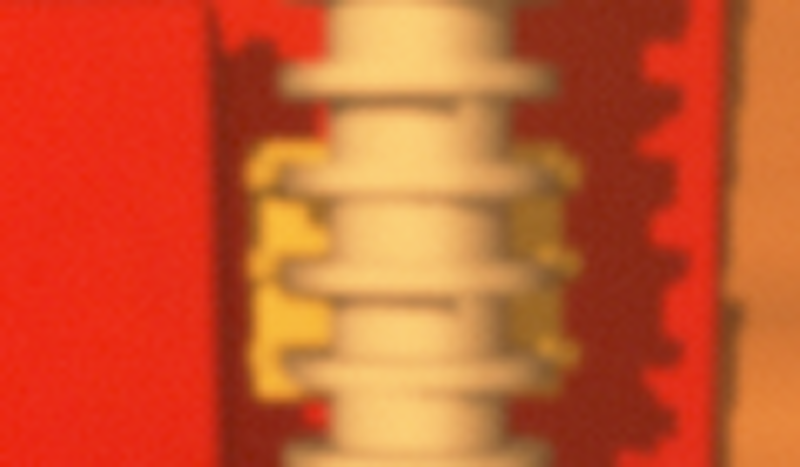

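The crop shows the fine rings only about 1.6 mm to −x of the teeth (rings at rows 175, 275 and 370 against teeth at 165, 262 and 352). It isn't seated and needs about 3 mm more toward −x. I'll regrasp along the same path, shift and lay it down again.

Emit:
{"api": "apply_moves", "payload": {"targets": [{"translation":[0,0,0.4],"twist":0,"hand":0.6},{"translation":[0,0,0.4],"twist":0,"hand":0.5},{"translation":[0,0,0.2],"twist":0,"hand":0.5},{"translation":[0,0,0],"twist":0,"hand":0.2},{"translation":[0,0,0],"twist":0,"hand":0},{"translation":[0,0,0],"twist":0,"hand":0},{"translation":[0,0,0],"twist":0,"hand":0}]}}

```text
time: 38.35
tool_pos: [0.5944, 0.0718, 0.0543]
tool_rot: [0.023, 0.999, 0.027, 0.022]
contact_force: [-0.3, -0.6, -1.6]
gripper_width: 0.184
grasp_force: 58.5
```

Emit:
{"api": "apply_moves", "payload": {"targets": [{"translation":[0,0,-0.1],"twist":0,"hand":0},{"translation":[-0.03,0,-0.02],"twist":0,"hand":0},{"translation":[0,0,0],"twist":0,"hand":0},{"translation":[0,0,0.04],"twist":0,"hand":0},{"translation":[0,0,0.04],"twist":0,"hand":0},{"translation":[0,0,0.03],"twist":0,"hand":0},{"translation":[0,0,0],"twist":0,"hand":0}]}}

```text
time: 39.05
tool_pos: [0.5896, 0.0714, 0.0524]
tool_rot: [0.024, 0.999, 0.027, 0.02]
contact_force: [-0.6, -0.6, -0.9]
gripper_width: 0.187
grasp_force: 58.6
```

Emit:
{"api": "apply_moves", "payload": {"targets": [{"translation":[0,0,0.01],"twist":0,"hand":0},{"translation":[0,0,0.01],"twist":0,"hand":0},{"translation":[0,0,0],"twist":0,"hand":0}]}}

```text
time: 39.35
tool_pos: [0.5906, 0.0712, 0.0518]
tool_rot: [0.024, 0.999, 0.027, 0.021]
contact_force: [0.3, -0.6, -1.4]
gripper_width: 0.186
grasp_force: 58.9
```

Emit:
{"api": "apply_moves", "payload": {"targets": [{"translation":[0,0,0.02],"twist":0,"hand":0},{"translation":[0,0,0.01],"twist":0,"hand":0},{"translation":[0,0,0],"twist":0,"hand":0}]}}

```text
time: 39.65
tool_pos: [0.5916, 0.0702, 0.0505]
tool_rot: [0.025, 0.999, 0.027, 0.022]
contact_force: [-2.5, -4.0, 6.4]
gripper_width: 0.188
grasp_force: 59.8
```

Contact. Releasing and checking relative rows at the same height.

Emit:
{"api": "apply_moves", "payload": {"targets": [{"translation":[0,0,0],"twist":0,"hand":0.3},{"translation":[0,0,0],"twist":0,"hand":0.5},{"translation":[0,0,0],"twist":0,"hand":0.5},{"translation":[0,0,0],"twist":0,"hand":0.5},{"translation":[0,0,-0.2],"twist":0,"hand":0.5},{"translation":[0,0,-0.4],"twist":0,"hand":0.6},{"translation":[0,0,-0.4],"twist":0,"hand":1},{"translation":[0,0,0],"twist":0,"hand":1}]}}

```text
time: 40.45
tool_pos: [0.5903, 0.0763, 0.156]
tool_rot: [0.023, 0.999, 0.027, 0.027]
contact_force: [2.1, 0.4, 0.2]
gripper_width: 0.914
grasp_force: 0.0
```

Run:
```python
from h import *
p,a,M=pose();print(p,a)
cal,im=snap("wrist","w11")
a=cv2.resize(im[70:150,220:340],(800,533),interpolation=cv2.INTER_CUBIC)[:,:,::-1];cv2.imwrite("pics/w11h.png",a)
```

```text
[0.59031568 0.07631232 0.15595285] 0.054960681479189887
```

View pics/w11h.png

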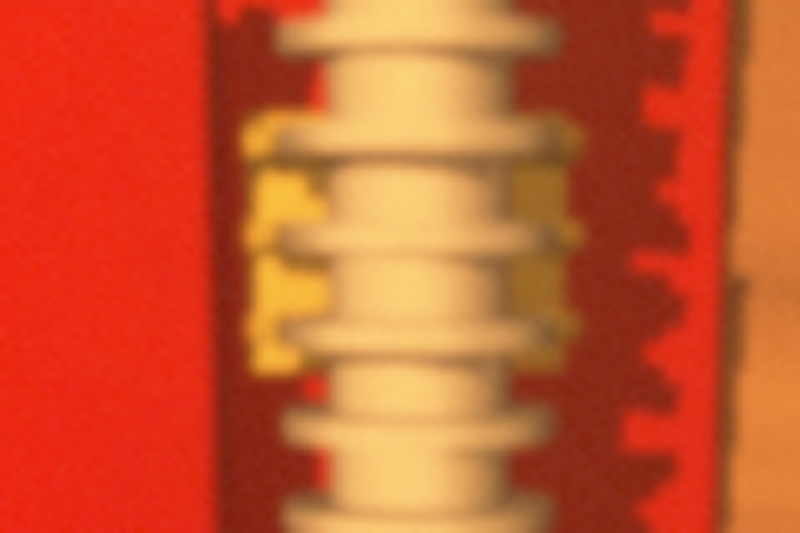

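Run:
```python
from h import *
from scipy.signal import find_peaks
for n in("w10","w11"):
    im=cv2.imread(f"pics/{n}.png")[:,:,::-1].astype(int)
    m=(im[:,:,2]>75)&(im[:,:,0]>120)&(im[:,:,1]>105)
    w=np.array([m[r,255:310].sum() for r in range(15,180)]).astype(float)
    w=np.convolve(w,np.ones(3)/3,"same")
    pk,_=find_peaks(w,prominence=3);
    cen=[]
    for k in pk:
        sl=slice(max(k-4,0),k+5);q=np.clip(w[sl]-24,0,None);cen.append(round(float((np.arange(sl.start,sl.start+len(q))*q).sum()/q.sum()+15),1))
    print(n,"rings",cen)
    # teeth tips lane1 right cols 303-306 and lane0 left cols; yellow: R>120,G-B>50
    yel=(im[:,:,1]-im[:,:,2]>45)&(im[:,:,1]>60)
    for c in(258,260,304,305,306,307,145,147,149): 
        r=yel[75:150,c].astype(int);e=np.flatnonzero(np.diff(np.r_[0,r,0]));print(c,[(int(a)+75,int(b)+74) for a,b in zip(e[::2],e[1::2])],end=" ")
    print()
    hsv=cv2.cvtColor(im.astype(np.uint8),cv2.COLOR_RGB2HSV)
    col=im[200:300,282];print("head col",[int(r)+200 for r in np.flatnonzero((col[:,2]<60)&(col[:,0]>110))][:2],[int(r)+200 for r in np.flatnonzero((col[:,2]<60)&(col[:,0]>110))][-2:])
    base=(im[:,:,0]>150)&(im[:,:,1]<60);rr=np.flatnonzero(base[:,315:322].mean(1)>.5);print("base rows",rr.min(),rr.max())
```

```text
w10 rings [32.3, 49.0, 65.1, 80.9, 96.0, 110.9, 125.5, 139.4, 153.4]
258 [(91, 129)] 260 [(90, 130)] 304 [(92, 98), (106, 110), (120, 124)] 305 [(93, 97), (107, 110), (121, 124)] 306 [(94, 97), (108, 110), (122, 123)] 307 [] 145 [(93, 98), (107, 112), (121, 125)] 147 [(93, 98), (107, 112), (121, 126)] 149 [(91, 98), (107, 112), (121, 126)] 
head col [260, 261] [297, 299]
base rows 64 224
w11 rings [24.0, 41.3, 57.6, 73.9, 89.5, 104.7, 119.8, 134.2, 148.5]
258 [(87, 126)] 260 [(86, 126)] 304 [(88, 92), (95, 107), (110, 112), (114, 121)] 305 [(89, 92), (102, 106), (117, 120)] 306 [(89, 92), (103, 106), (118, 118)] 307 [(90, 90), (104, 104)] 145 [(89, 93), (102, 108), (117, 122)] 147 [(86, 93), (95, 107), (117, 121)] 149 [(86, 122)] 
head col [257, 258] [295, 297]
base rows 57 226
```

Comparing both views, the rings still sit on top of the teeth, so the shift didn't carry through. I'll regrasp, lift, shift 5 mm and measure in hand before lowering.

Emit:
{"api": "apply_moves", "payload": {"targets": [{"translation":[0,0,0.4],"twist":0,"hand":0.6},{"translation":[0,0,0.4],"twist":0,"hand":0.5},{"translation":[0,0,0.2],"twist":0,"hand":0.5},{"translation":[0,0,0],"twist":0,"hand":0.2},{"translation":[0,0,0],"twist":0,"hand":0},{"translation":[0,0,0],"twist":0,"hand":0},{"translation":[0,0,0],"twist":0,"hand":0}]}}

```text
time: 41.2
tool_pos: [0.591, 0.0714, 0.0498]
tool_rot: [0.023, 0.999, 0.027, 0.022]
contact_force: [-0.6, -0.9, -1.4]
gripper_width: 0.185
grasp_force: 58.5
```

```bash
cat >> h.py <<'E'
def rel(name,cols=(255,310),tc=(145,147)):
    from scipy.signal import find_peaks
    p,a,M=pose();print(p.round(4),round(a,4),M[:2,2].round(3))
    cal,im=snap("wrist",name);im=im.astype(int)
    m=(im[:,:,2]>75)&(im[:,:,0]>120)&(im[:,:,1]>105)
    w=np.convolve(m[:230,cols[0]:cols[1]].sum(1).astype(float),np.ones(3)/3,"same");pk,_=find_peaks(w,prominence=3)
    base=np.median(w[20:200]);cen=[]
    for k in pk:
        s=np.arange(max(k-4,0),k+5);q=np.clip(w[s]-base,0,None)+1e-6;cen.append(round(float((s*q).sum()/q.sum()),1))
    print("rings",cen)
    yel=(im[:,:,1]-im[:,:,2]>45)&(im[:,:,1]>60)
    for c in tc:
        r=yel[60:190,c].astype(int);e=np.flatnonzero(np.diff(np.r_[0,r,0]));print("teeth",c,[(int(a)+60,int(b)+59) for a,b in zip(e[::2],e[1::2])])
    return im
E
python3 -c "
from h import *
rel('w12',tc=(108,112,116,120,124,128,132,136))"
```

```text
[0.591  0.0714 0.0498] 0.0545 [ 0.044 -0.046]
rings [10.6, 44.6, 76.9, 106.3, 135.1, 150.0, 162.2]
teeth 108 [(60, 67), (69, 126)]
teeth 112 [(60, 126)]
teeth 116 [(60, 126)]
teeth 120 [(60, 126)]
teeth 124 [(60, 68), (71, 126)]
teeth 128 [(60, 66), (71, 126)]
teeth 132 [(60, 67), (71, 93), (95, 114), (116, 126)]
teeth 136 [(60, 66), (72, 113), (117, 126)]
```

Emit:
{"api": "apply_moves", "payload": {"targets": [{"translation":[0,0,-0.15],"twist":0,"hand":0},{"translation":[-0.04,0,0],"twist":0,"hand":0},{"translation":[0,0,0],"twist":0,"hand":0},{"translation":[0,0,0],"twist":0,"hand":0}]}}

```text
time: 41.65
tool_pos: [0.586, 0.0718, 0.0638]
tool_rot: [0.024, 0.999, 0.027, 0.021]
contact_force: [-0.1, -0.5, -2.3]
gripper_width: 0.188
grasp_force: 58.6
```

Run:
```python
from h import *
im=rel('w13',tc=(100,))
yel=(im[:,:,1]-im[:,:,2]>45)&(im[:,:,1]>60)&(im[:,:,0]-im[:,:,2]>60)
print(im[:,:,:].shape)
# lane0 teeth tips: leftmost yellow per row in the left region
for r in range(40,150,3): 
    x=np.flatnonzero(yel[r,60:200]);print(r,(x.min()+60,x.max()+60) if len(x) else None,end=" ")
a=cv2.resize(im[20:220,60:360].astype(np.uint8),(800,533),interpolation=cv2.INTER_CUBIC)[:,:,::-1];cv2.imwrite("pics/w13h.png",a)
```

```text
[0.586  0.0718 0.0638] 0.0545 [ 0.044 -0.046]
rings [10.7, 44.6, 76.9, 106.3, 135.0, 151.0, 162.1]
teeth 100 [(60, 114)]
(420, 560, 3)
40 None 43 None 46 None 49 (np.int64(68), np.int64(125)) 52 (np.int64(60), np.int64(148)) 55 (np.int64(60), np.int64(148)) 58 (np.int64(60), np.int64(148)) 61 (np.int64(68), np.int64(144)) 64 (np.int64(68), np.int64(148)) 67 (np.int64(68), np.int64(148)) 70 (np.int64(69), np.int64(149)) 73 (np.int64(69), np.int64(150)) 76 (np.int64(60), np.int64(150)) 79 (np.int64(60), np.int64(150)) 82 (np.int64(60), np.int64(149)) 85 (np.int64(71), np.int64(149)) 88 (np.int64(71), np.int64(150)) 91 (np.int64(72), np.int64(151)) 94 (np.int64(72), np.int64(152)) 97 (np.int64(72), np.int64(152)) 100 (np.int64(60), np.int64(152)) 103 (np.int64(60), np.int64(150)) 106 (np.int64(60), np.int64(151)) 109 (np.int64(74), np.int64(152)) 112 (np.int64(74), np.int64(153)) 115 (np.int64(77), np.int64(143)) 118 None 121 None 124 None 127 None 130 None 133 None 136 None 139 None 142 None 145 None 148 None
```

View pics/w13h.png

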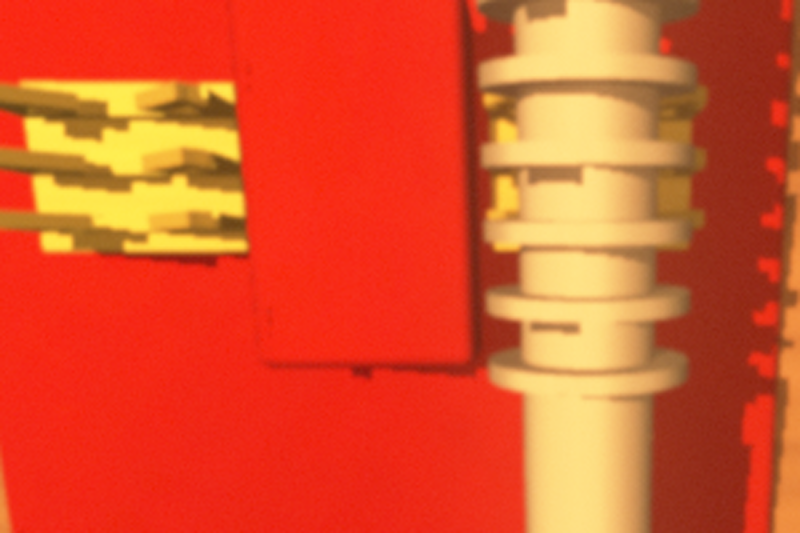

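The crop (my last allowed view) shows ring ends at crop rows 75, 155, 232, 303 and 372, with lane1's tooth tips at 97, 160 and 220. I'll fit the ring positions against the teeth from these.

Run:
```python
from h import *
from scipy.optimize import least_squares
cal=get_calibration("wrist");K=cal["camera_matrix"];T=cal["pose"];print("cam",T[:3,3].round(4),pose()[0].round(4))
z=lambda r,o=20:o+r*200/533
# teeth: world x along gauge axis
g=np.array([np.cos(.0555),np.sin(.0555)])
tx=[proj("wrist",[[60+c*.375,z(r)]],.0374,cal)[0,:2]@g*1e3 for c,r in((703,97),(703,160),(695,220),(150,100),(150,160),(185,222))];print("teeth s",np.round(tx,1))
yc=.0718
def uv(P): c=T[:3,:3].T@(P-T[:3,3]);return np.array([K[0,2]+K[0,0]*c[0]/-c[2],K[1,2]-K[1,1]*c[1]/-c[2]])
rows=[z(r) for r in(372,303,232,155,75)];wid=[200*.375,202*.375,207*.375,213*.375,218*.375]
n=np.array([-g[1],g[0]])
def pt(s,lat,zz): P=g*s+n*lat; return np.array([P[0],P[1],zz])
latc=n@np.array([.586,.0718])
def f(v):
    o=[]
    for i in range(5):
        s=v[0]+.009*i;zz=v[1]+v[2]*.009*i
        L,R_=uv(pt(s,latc+.014,zz)),uv(pt(s,latc-.014,zz))
        o+=[(L[1]+R_[1])/2-rows[i],.5*(abs(R_[0]-L[0])-wid[i])]
    return o
r=least_squares(f,[.63,.05,0],x_scale=[.01,.01,.1]);print("ring0 s mm",r.x[0]*1e3,"z",r.x[1]*1e3,"pitch",r.x[2],np.round(r.fun,1))
print("rings s",np.round(r.x[0]*1e3+9*np.arange(5),1))
```

```text
cam [0.6521 0.0826 0.1877] [0.5858 0.0718 0.0635]
teeth s [680.9 672.  663.1 680.1 671.8 662.9]
ring0 s mm 642.5608938274455 z 57.737994028984005 pitch 0.15905046057544095 [-1.8  0.3 -0.7  1.  -0.2  1.2  0.9  1.3  1.5  1.6]
rings s [642.6 651.6 660.6 669.6 678.6]
```

Emit:
{"api": "apply_moves", "payload": {"targets": [{"translation":[-0.04,0,0],"twist":0,"hand":0},{"translation":[0,0,0.08],"twist":0,"hand":0},{"translation":[0,0,0.03],"twist":0,"hand":0},{"translation":[0,0,0.02],"twist":0,"hand":0},{"translation":[0,0,0],"twist":0,"hand":0}]}}

```text
time: 42.2
tool_pos: [0.5838, 0.0709, 0.0508]
tool_rot: [0.024, 0.999, 0.027, 0.023]
contact_force: [6.8, 0.3, -1.9]
gripper_width: 0.188
grasp_force: 61.7
```

Emit:
{"api": "apply_moves", "payload": {"targets": [{"translation":[0.02,0,0],"twist":0,"hand":0},{"translation":[0,0,0.01],"twist":0,"hand":0},{"translation":[0,0,0],"twist":0,"hand":0}]}}

```text
time: 42.5
tool_pos: [0.5841, 0.0709, 0.0488]
tool_rot: [0.024, 0.999, 0.027, 0.02]
contact_force: [2.8, 0.4, -1.5]
gripper_width: 0.185
grasp_force: 59.8
```

Emit:
{"api": "apply_moves", "payload": {"targets": [{"translation":[0.01,0,0.01],"twist":0,"hand":0},{"translation":[0,0,0.01],"twist":0,"hand":0},{"translation":[0,0,0],"twist":0,"hand":0}]}}

```text
time: 42.8
tool_pos: [0.585, 0.0706, 0.0471]
tool_rot: [0.024, 0.999, 0.027, 0.02]
contact_force: [-1.1, -1.3, 1.3]
gripper_width: 0.187
grasp_force: 58.9
```

Emit:
{"api": "apply_moves", "payload": {"targets": [{"translation":[0,0,0],"twist":0,"hand":0.3},{"translation":[0,0,0],"twist":0,"hand":0.5},{"translation":[0,0,0],"twist":0,"hand":0.5},{"translation":[0,0,0],"twist":0,"hand":0.5},{"translation":[0,0,-0.2],"twist":0,"hand":0.5},{"translation":[0,0,-0.4],"twist":0,"hand":0.6},{"translation":[0,0,-0.4],"twist":0,"hand":1},{"translation":[0,0,0],"twist":0,"hand":1}]}}

```text
time: 43.6
tool_pos: [0.5854, 0.0759, 0.1549]
tool_rot: [0.024, 0.999, 0.027, 0.027]
contact_force: [0.9, 0.1, 0.9]
gripper_width: 0.915
grasp_force: 0.0
```

```bash
python3 -c "
from h import *
rel('w14',tc=(139,141,143,145,304,305,306,307))"
```

```text
[0.5854 0.0759 0.1549] 0.0549 [ 0.056 -0.046]
rings [22.3, 38.8, 54.4, 70.0, 85.2, 100.3, 115.0, 129.3, 143.4]
teeth 139 [(80, 85)]
teeth 141 [(80, 86), (95, 100), (110, 113)]
teeth 143 [(80, 85), (95, 100), (109, 114)]
teeth 145 [(80, 85), (95, 100), (109, 114)]
teeth 304 [(80, 86), (88, 100), (103, 114)]
teeth 305 [(81, 85), (95, 99), (109, 113)]
teeth 306 [(81, 85), (95, 99), (110, 113)]
teeth 307 [(82, 84), (97, 98)]
```

Now the rings sit beside the teeth and the overall span has shrunk, which is consistent with the screw having dropped in. I'll confirm it's level from an oblique view on the way to the third screw, and measure that screw too.

Run:
```python
from h import *
chain([(.57,.23,.24,.0555)])
```

```text
at [0.5838 0.0758 0.1517] 0.055 tilt [ 0.051 -0.046]
-> (0.57, 0.23, 0.24, 0.0555) 4
[0.0, -0.38, -0.24] -0.00
[-0.01, -0.37, -0.24] -0.00
[0.0, -0.38, -0.24] -0.01
[0.0, -0.37, -0.24] 0.00
```

Emit:
{"api": "apply_moves", "payload": {"targets": [{"translation":[0,-0.38,-0.24],"twist":0,"hand":1},{"translation":[-0.01,-0.37,-0.24],"twist":0,"hand":1},{"translation":[0,-0.38,-0.24],"twist":0,"hand":1},{"translation":[0,-0.37,-0.24],"twist":0,"hand":1},{"translation":[0,0,0],"twist":0,"hand":1},{"translation":[0,0,0],"twist":0,"hand":1}]}}

```text
time: 44.25
tool_pos: [0.5679, 0.23, 0.2348]
tool_rot: [0.024, 0.999, 0.028, 0.02]
contact_force: [-0.2, -0.5, 0.9]
gripper_width: 1.004
grasp_force: 0.0
```

```bash
cat >> h.py <<'E'
def level(mask,cal,gyaw,lane_xy,zr=.036):
    "axis height along a seated screw, from the columns of its middle, lane line known"
    K=cal["camera_matrix"];T=cal["pose"];g=np.array([np.cos(gyaw),np.sin(gyaw)]);n=np.array([-g[1],g[0]]);out=[]
    ys,xs=np.nonzero(mask)
    for r in range(ys.min(),ys.max()+1,4):
        q=xs[ys==r]
        if len(q)<8: continue
        u=(q.min()+q.max())/2
        d=T[:3,:3]@np.array([(u-K[0,2])/K[0,0],-(r-K[1,2])/K[1,1],-1]);C=T[:3,3]
        t=(n@(np.array(lane_xy)-C[:2]))/(n@d[:2]);P=C+t*d;out.append((round(float(g@(P[:2]-lane_xy)*1e3)),round(float(P[2]*1e3),1),int(q.max()-q.min())))
    return out
E
python3 - <<'E'
from h import *
p,a,M=pose();print(p,a,M[:2,2])
cal,im=snap("wrist","w15")
for r in regions_of("wrist","fine1")[:2]:
    ys,xs=np.nonzero(r["pixels"]);print("fine",r["score"],len(xs),xs.min(),xs.max(),ys.min(),ys.max());print(level(r["pixels"],cal,.0555,[.5974,.0709]))
for r in regions_of("wrist","coarse1"):
    ys,xs=np.nonzero(r["pixels"])
    if len(xs)>600: print("coarse",r["score"],len(xs),xs.min(),xs.max(),ys.min(),ys.max(),screw(cal,r["pixels"],im))
E
```

```text
[0.56789476 0.22997481 0.23479052] 0.05611940980019234 [ 0.04215968 -0.0466192 ]
fine 0.96 5416 415 473 33 238
[(118, 42.6, 14), (116, 40.8, 29), (113, 36.5, 33), (110, 35.6, 23), (106, 38.9, 30), (104, 33.6, 29), (100, 37.0, 22), (97, 37.7, 32), (94, 33.3, 26), (91, 36.7, 21), (87, 37.4, 33), (84, 35.6, 22), (80, 40.7, 25), (77, 37.1, 30), (74, 37.9, 20), (70, 39.5, 29), (67, 37.7, 22), (63, 36.7, 20), (60, 36.6, 31), (57, 36.5, 20), (53, 35.5, 22), (49, 36.3, 22), (46, 36.2, 21), (42, 37.0, 31), (39, 36.8, 20), (35, 36.7, 21), (32, 36.6, 20), (28, 36.5, 21), (24, 36.4, 20), (21, 37.2, 20), (17, 36.2, 20), (13, 37.0, 20), (9, 36.0, 20), (6, 36.8, 20), (2, 35.7, 20), (-2, 36.5, 20), (-6, 37.4, 20), (-10, 36.3, 20), (-13, 37.1, 20), (-17, 36.1, 20), (-21, 36.9, 20), (-25, 36.8, 19), (-29, 36.7, 20), (-33, 35.6, 20), (-38, 31.6, 37), (-41, 37.3, 42), (-45, 37.2, 41), (-49, 37.1, 42), (-53, 37.0, 41), (-57, 37.8, 41), (-59, 44.3, 33), (-63, 43.3, 11)]
  ext -97.4 87.7 head t -83.8 n 565
coarse 0.84 3957 139 226 133 307 (array([502.6, 306.2], dtype=float32), 0.342)
```

The fine screw measures level, with its axis at 36–37 mm all along and the head exactly where it should be. The third screw has been knocked and is now at about (505,307) mm, yaw 0.34. I'll pick it.

Run:
```python
from h import *
chain([(.5055,.3073,.12,.342),(.5055,.3073,.029,.342,.31)])
```

```text
at [0.5676 0.2282 0.2335] 0.053 tilt [ 0.04  -0.047]
-> (0.5055, 0.3073, 0.12, 0.342) 4
[-0.16, -0.22, 0.27] -0.72
[-0.13, -0.23, 0.27] -0.72
[-0.13, -0.24, 0.26] -0.73
[-0.1, -0.25, 0.27] -0.72
-> (0.5055, 0.3073, 0.029, 0.342, 0.31) 3
[-0.01, -0.02, 0.3] 0.00
[0.0, -0.01, 0.31] 0.00
[-0.01, -0.02, 0.3] 0.00
```

Emit:
{"api": "apply_moves", "payload": {"targets": [{"translation":[-0.16,-0.22,0.27],"twist":-0.72,"hand":1},{"translation":[-0.13,-0.23,0.27],"twist":-0.72,"hand":1},{"translation":[-0.13,-0.24,0.26],"twist":-0.73,"hand":0.8},{"translation":[-0.1,-0.25,0.27],"twist":-0.72,"hand":0.8},{"translation":[0,0,0],"twist":0,"hand":0.8},{"translation":[0,0,0],"twist":0,"hand":0.8}]}}

```text
time: 45.0
tool_pos: [0.5059, 0.3079, 0.1208]
tool_rot: [0.027, 0.985, 0.17, 0.016]
contact_force: [0.7, -0.2, -0.3]
gripper_width: 0.799
grasp_force: 0.0
```

Run:
```python
from h import *
p,a,M=pose();print(p,a)
cal,im=snap("wrist","w16");px=pxf(cal)
for r in regions_of("wrist","coarse1")[:2]:
    ys,xs=np.nonzero(r["pixels"])
    if len(xs)>600: print("coarse",r["score"],len(xs),xs.min(),xs.max(),ys.min(),ys.max(),screw(cal,r["pixels"],im))
```

```text
[0.50586255 0.30791991 0.12081038] 0.34192608204985464
  ext -103.4 84.6 head t -96.9 n 242
coarse 0.83 9446 250 296 30 313 (array([502.7, 305.4], dtype=float32), 0.346)
```

Emit:
{"api": "apply_moves", "payload": {"targets": [{"translation":[-0.02,0,0.3],"twist":0,"hand":0.8},{"translation":[-0.01,-0.01,0.31],"twist":0,"hand":0.8},{"translation":[-0.01,-0.01,0.3],"twist":0,"hand":0.8},{"translation":[0,0,0],"twist":0,"hand":0.4},{"translation":[0,0,0],"twist":0,"hand":0},{"translation":[0,0,0],"twist":0,"hand":0},{"translation":[0,0,0],"twist":0,"hand":0},{"translation":[0,0,0],"twist":0,"hand":0}]}}

```text
time: 45.9
tool_pos: [0.5081, 0.3063, 0.0344]
tool_rot: [0.026, 0.985, 0.17, 0.02]
contact_force: [-0.2, -0.8, 6.7]
gripper_width: 0.179
grasp_force: 58.7
```

Emit:
{"api": "apply_moves", "payload": {"targets": [{"translation":[0,0.02,-0.4],"twist":0,"hand":0},{"translation":[0,0.02,-0.45],"twist":0,"hand":0},{"translation":[0,0.02,-0.45],"twist":0,"hand":0},{"translation":[0,0,0],"twist":0,"hand":0}]}}

```text
time: 46.3
tool_pos: [0.5066, 0.3081, 0.1712]
tool_rot: [0.024, 0.985, 0.17, 0.025]
contact_force: [0.1, -0.2, 0.1]
gripper_width: 0.177
grasp_force: 59.0
```

Run:
```python
from h import *
chain([(.6055,-.141,.14,-.0735)])
```

```text
at [0.5066 0.3081 0.1712] 0.343 tilt [ 0.058 -0.039]
-> (0.6055, -0.141, 0.14, -0.0735) 10
[-0.06, 0.45, 0.05] 0.42
[-0.04, 0.46, 0.06] 0.41
[-0.02, 0.46, 0.05] 0.42
[0.0, 0.45, 0.06] 0.42
[0.01, 0.46, 0.05] 0.41
[0.04, 0.46, 0.06] 0.42
[0.05, 0.45, 0.05] 0.42
[0.08, 0.45, 0.05] 0.42
[0.09, 0.45, 0.06] 0.41
[0.11, 0.45, 0.05] 0.42
```

Emit:
{"api": "apply_moves", "payload": {"targets": [{"translation":[-0.06,0.45,0.05],"twist":0.42,"hand":0},{"translation":[-0.04,0.46,0.05],"twist":0.41,"hand":0},{"translation":[-0.02,0.46,0.05],"twist":0.42,"hand":0},{"translation":[0,0.45,0.05],"twist":0.42,"hand":0},{"translation":[0.01,0.46,0.05],"twist":0.41,"hand":0},{"translation":[0.04,0.46,0.05],"twist":0.42,"hand":0},{"translation":[0.05,0.45,0.05],"twist":0.42,"hand":0},{"translation":[0.08,0.45,0.05],"twist":0.42,"hand":0}]}}

```text
time: 47.1
tool_pos: [0.5808, -0.0548, 0.141]
tool_rot: [0.023, 0.999, 0.003, 0.022]
contact_force: [1.3, -0.1, -1.4]
gripper_width: 0.179
grasp_force: 59.1
```

Emit:
{"api": "apply_moves", "payload": {"targets": [{"translation":[0.09,0.45,0.05],"twist":0.41,"hand":0},{"translation":[0.11,0.45,0.05],"twist":0.42,"hand":0},{"translation":[0,0,0],"twist":0,"hand":0},{"translation":[0,0,0],"twist":0,"hand":0}]}}

```text
time: 47.5
tool_pos: [0.5998, -0.1444, 0.1357]
tool_rot: [0.022, 0.999, -0.038, 0.022]
contact_force: [-0.2, 0.5, -1.5]
gripper_width: 0.177
grasp_force: 59.2
```

Run:
```python
from h import *
p,a,M=pose();print(p,a,M[:2,2])
cal,im=snap("wrist","w17");im=im.astype(int)
g=np.array([np.cos(-.0735),np.sin(-.0735)])
rs=[r for r in regions_of("wrist","coarse1") if r["pixels"].sum()>600]
for r in rs:
    ys,xs=np.nonzero(r["pixels"]);print(round(r["score"],2),len(xs),xs.min(),xs.max(),ys.min(),ys.max())
    if xs.mean()<240: print(level(r["pixels"],cal,-.0735,[.611,-.0667])[::3])
# held screw ring rows by mask width in the central columns
m=(im[:,:,2]>75)&(im[:,:,0]>120)&(im[:,:,1]>110)
w=m[:230,235:335].sum(1);print("w",[(i,int(w[i])) for i in range(0,230,3)])
yel=(im[:,:,0]-im[:,:,2]>90)&(im[:,:,1]-im[:,:,2]>60)
for c in(160,165,170,175,318,322,326,330,334):
    r=yel[60:200,c].astype(int);e=np.flatnonzero(np.diff(np.r_[0,r,0]));print("teeth",c,[(int(a)+60,int(b)+59) for a,b in zip(e[::2],e[1::2])])
blue=(im[:,:,2]>im[:,:,0]+40);ys,xs=np.nonzero(blue);print("blue",xs.min(),xs.max(),ys.min(),ys.max())
```

```text
[ 0.59982717 -0.14437279  0.13568728] -0.0754127404956511 [ 0.04237806 -0.04523851]
0.7 11136 107 184 12 312
[(118, 52.7, 16), (114, 46.7, 52), (108, 42.8, 33), (101, 47.1, 46), (96, 41.5, 35), (89, 48.4, 39), (83, 43.6, 33), (76, 43.8, 33), (69, 44.9, 32), (63, 43.3, 32), (56, 43.5, 30), (49, 42.8, 31), (42, 44.8, 31), (34, 44.2, 30), (27, 44.4, 30), (19, 43.7, 29), (12, 43.9, 29), (4, 44.1, 29), (-4, 44.3, 29), (-12, 43.6, 28), (-20, 43.8, 28), (-33, 32.9, 41), (-37, 44.3, 52), (-44, 46.5, 52), (-50, 51.4, 47)]
0.63 18513 242 317 0 377
w [(0, 18), (3, 32), (6, 42), (9, 44), (12, 45), (15, 45), (18, 45), (21, 46), (24, 46), (27, 46), (30, 62), (33, 67), (36, 71), (39, 67), (42, 40), (45, 31), (48, 40), (51, 45), (54, 47), (57, 47), (60, 61), (63, 50), (66, 49), (69, 48), (72, 54), (75, 69), (78, 70), (81, 70), (84, 68), (87, 41), (90, 47), (93, 46), (96, 45), (99, 52), (102, 58), (105, 56), (108, 56), (111, 49), (114, 70), (117, 66), (120, 64), (123, 68), (126, 62), (129, 58), (132, 50), (135, 45), (138, 45), (141, 45), (144, 57), (147, 45), (150, 45), (153, 63), (156, 63), (159, 64), (162, 60), (165, 45), (168, 44), (171, 44), (174, 44), (177, 44), (180, 41), (183, 41), (186, 45), (189, 61), (192, 61), (195, 64), (198, 56), (201, 44), (204, 42), (207, 42), (210, 41), (213, 42), (216, 41), (219, 41), (222, 40), (225, 40), (228, 40)]
teeth 160 [(61, 69), (84, 94), (96, 97), (108, 116), (119, 120)]
teeth 165 [(63, 68), (73, 93), (96, 98), (107, 121), (130, 142)]
teeth 170 [(74, 93), (97, 142)]
teeth 175 [(97, 110), (120, 136), (141, 142)]
teeth 318 []
teeth 322 [(136, 153), (174, 199)]
teeth 326 [(60, 199)]
teeth 330 [(60, 131), (136, 169), (175, 199)]
teeth 334 [(60, 68), (77, 89), (98, 111), (118, 130), (138, 150), (158, 169), (178, 199)]
blue 96 320 42 261
```

Lane0's coarse screw measures level along its length, with a constant offset from the lane's lateral estimate, so it is seated. Now I'll lay the third screw in blue lane1.

Run:
```python
from h import *
chain([(.6103,-.1397,.10,-.0735),(.6103,-.1397,.064,-.0735,.2)])
```

```text
at [ 0.5998 -0.1426  0.1358] -0.073 tilt [ 0.043 -0.045]
-> (0.6103, -0.1397, 0.1, -0.0735) 1
[0.09, -0.05, 0.36] 0.01
-> (0.6103, -0.1397, 0.064, -0.0735, 0.2) 2
[-0.01, -0.01, 0.18] -0.00
[-0.01, -0.01, 0.18] -0.00
```

Emit:
{"api": "apply_moves", "payload": {"targets": [{"translation":[0.09,-0.05,0.3],"twist":0,"hand":0},{"translation":[-0.01,-0.01,0.2],"twist":0,"hand":0},{"translation":[-0.01,-0.01,0.2],"twist":0,"hand":0},{"translation":[0,0,0],"twist":0,"hand":0},{"translation":[0,0,0],"twist":0,"hand":0}]}}

```text
time: 48.1
tool_pos: [0.6105, -0.1391, 0.0664]
tool_rot: [0.022, 0.999, -0.036, 0.022]
contact_force: [-0.4, -0.6, 0.1]
gripper_width: 0.175
grasp_force: 59.1
```

Emit:
{"api": "apply_moves", "payload": {"targets": [{"translation":[0,0,0.03],"twist":0,"hand":0},{"translation":[0,0,0.03],"twist":0,"hand":0},{"translation":[0,0,0],"twist":0,"hand":0}]}}

```text
time: 48.4
tool_pos: [0.6111, -0.1407, 0.0607]
tool_rot: [0.022, 0.999, -0.037, 0.023]
contact_force: [-0.0, 0.8, -0.8]
gripper_width: 0.177
grasp_force: 59.1
```

Emit:
{"api": "apply_moves", "payload": {"targets": [{"translation":[0,0,0.02],"twist":0,"hand":0},{"translation":[0,0,0.02],"twist":0,"hand":0},{"translation":[0,0,0],"twist":0,"hand":0}]}}

```text
time: 48.7
tool_pos: [0.6114, -0.1413, 0.0567]
tool_rot: [0.023, 0.999, -0.037, 0.023]
contact_force: [-0.2, -1.8, 0.4]
gripper_width: 0.182
grasp_force: 59.5
```

Emit:
{"api": "apply_moves", "payload": {"targets": [{"translation":[0,0,0.02],"twist":0,"hand":0},{"translation":[0,0,0],"twist":0,"hand":0}]}}

```text
time: 48.9
tool_pos: [0.6116, -0.1414, 0.0563]
tool_rot: [0.022, 0.999, -0.037, 0.022]
contact_force: [-5.0, 1.9, 8.6]
gripper_width: 0.177
grasp_force: 60.5
```

Emit:
{"api": "apply_moves", "payload": {"targets": [{"translation":[0,0,0],"twist":0,"hand":0.3},{"translation":[0,0,0],"twist":0,"hand":0.5},{"translation":[0,0,0],"twist":0,"hand":0.5},{"translation":[0,0,0],"twist":0,"hand":0.5},{"translation":[0,0,-0.2],"twist":0,"hand":0.5},{"translation":[0,0,-0.4],"twist":0,"hand":0.6},{"translation":[0,0,-0.5],"twist":0,"hand":1},{"translation":[0,0,0],"twist":0,"hand":1}]}}

```text
time: 49.7
tool_pos: [0.6109, -0.1371, 0.1733]
tool_rot: [0.024, 0.999, -0.037, 0.03]
contact_force: [0.7, -0.4, 0.4]
gripper_width: 0.913
grasp_force: 0.0
```

Emit:
{"api": "apply_moves", "payload": {"targets": [{"translation":[0,-0.45,-0.2],"twist":0,"hand":1},{"translation":[0,-0.45,-0.2],"twist":0,"hand":1},{"translation":[0,-0.45,-0.2],"twist":0,"hand":1},{"translation":[-0.2,-0.2,-0.2],"twist":0,"hand":1},{"translation":[0,0,0],"twist":0,"hand":1},{"translation":[0,0,0],"twist":0,"hand":1}]}}

```text
time: 50.3
tool_pos: [0.5949, 0.024, 0.2368]
tool_rot: [0.022, 0.999, -0.037, 0.023]
contact_force: [-0.9, 0.1, -0.4]
gripper_width: 1.005
grasp_force: 0.0
```

Run:
```python
from h import *
p,a,M=pose();print(p,a)
cal,im=snap("wrist","w18")
for q in("coarse1","fine1"):
  for r in regions_of("wrist",q):
    ys,xs=np.nonzero(r["pixels"])
    if len(xs)<600: continue
    W=proj("wrist",[[xs.mean(),ys.mean()]],.036,cal)[0];print(q,round(r["score"],2),len(xs),xs.min(),xs.max(),ys.min(),ys.max(),W.round(3))
    L=(-.0735,[.609,-.1405]) if W[1]<-.1 else (-.0735,[.6135,-.0645]) if W[1]<.02 else (.0555,[.5974,.0709])
    print([o[:2] for o in level(r["pixels"],cal,*L)[::2]])
for q in("coarse1","offcut1"):
    grab_frame("top")
    print(q,[(np.round(r["point"],3).tolist(),round(r["score"],2)) for r in recognise("top",q)])
```

```text
[0.59493682 0.02399735 0.23676328] -0.07237714257205674
coarse1 0.85 5212 345 390 29 236 [ 0.645 -0.068  0.036]
[(115, 43.9), (110, 37.9), (103, 39.3), (97, 39.1), (90, 40.5), (84, 40.3), (77, 38.6), (71, 38.5), (64, 39.9), (57, 36.6), (50, 36.4), (43, 39.4), (36, 37.7), (29, 37.5), (22, 35.7), (14, 37.2), (7, 38.6), (0, 38.5), (-8, 38.3), (-15, 39.8), (-23, 37.9), (-31, 36.1), (-39, 37.6), (-47, 37.4), (-55, 37.2), (-60, 47.0)]
coarse1 0.78 5494 420 477 29 234 [ 0.639 -0.144  0.036]
[(115, 40.6), (110, 34.5), (103, 37.7), (97, 36.6), (90, 38.1), (83, 37.0), (77, 36.8), (70, 37.5), (63, 36.3), (56, 37.0), (49, 37.7), (42, 37.4), (35, 37.2), (28, 37.0), (20, 37.6), (13, 37.4), (5, 37.2), (-2, 36.9), (-10, 36.7), (-18, 36.5), (-25, 36.2), (-33, 36.9), (-41, 37.6), (-49, 38.3), (-57, 38.1), (-63, 46.3)]
fine1 0.65 4683 185 250 62 264 [0.629 0.073 0.036]
[(123, 14.1), (112, 45.9), (107, 34.1), (99, 42.0), (92, 46.9), (86, 46.3), (80, 34.3), (73, 36.6), (66, 41.8), (59, 49.6), (51, 37.6), (44, 30.8), (37, 39.2), (30, 41.5), (22, 40.9), (14, 37.2), (7, 39.6), (0, 41.9), (-9, 38.2), (-17, 37.5), (-25, 36.8), (-36, 26.2), (-41, 35.4), (-50, 34.6), (-59, 33.9), (-54, 66.0)]
coarse1 [([0.64, -0.066, 0.042], 0.85), ([0.634, -0.144, 0.043], 0.8), ([0.191, -0.366, 0.024], 0.69), ([0.195, 0.313, 0.021], 0.61)]
offcut1 [([0.473, -0.376, 0.065], 0.79), ([0.436, -0.435, 0.034], 0.76), ([0.636, -0.142, 0.045], 0.75), ([0.487, -0.469, 0.051], 0.6), ([0.636, 0.155, 0.009], 0.35)]
```

Run:
```python
from h import *
grab_frame("scene")
print([(np.round(r["point"],3).tolist(),round(r["score"],2)) for r in recognise("scene","offcut1")])
print(job_done())
```

```text
[([0.489, -0.379, 0.059], 0.75), ([0.443, -0.436, 0.029], 0.68), ([0.498, -0.468, 0.053], 0.68), ([0.495, -0.4, 0.036], 0.48), ([0.662, -0.109, 0.008], 0.38)]
the job is handed in; nothing more can be done
None
```

I've handed the job in after about 50 s of robot time: all four offcuts are in the green bin, both coarse screws lie level in the blue gauge and the one fine screw lies level in the red gauge; `job_done()` returned no verdict.

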